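# Return a drained tasting board to the pile

### The job

Take the wooden tasting board that stands on edge in the draining rack and lean it on the sloping rest, seated against the rest's lip, and let go of it there. Then take it again by its two long sides and lower it flat onto the pile of boards until you feel it touch, square and flush with the pile, without pressing hard or letting it drop. Leave the cup, the apple and the dishes where they are.

Things in the scene. Friction and masses are not known exactly. Their poses are not given: they have to be found in the camera images.
- board_center (a point): centre of the loose wooden tasting board: slab 150 mm long, 64 wide, 22 thick, about 0.15 kg. Own axes: x along its length, y through its thickness, z across its width. It starts standing on a long edge in the rack, z up, lower edge 12 mm and top edge 76 mm above the worktop. Both faces and both ends are alike
- board: the same tasting board; origin at the middle of the long edge it first stands on (32 mm from its centre, along its own -z), axes as above
- rack: white draining rack, fixed, a plate 150 x 130 x 12 mm; origin at the centre of its underside. Two slots along its x: at y = -30 mm (the board) and +30 mm (empty), each between four steel pegs at x = -55 and +55 mm, standing 32 mm above the plate with 1 to 3 mm play beside the board. Nothing stands beside the middle 100 mm of the board's length
- rest_seat (a point): where the board's centre lies when seated on the sloping rest, 90 mm above the worktop. Axes as the rest's: x along the board's length, z up; the slope rises at 45 degrees toward +y, so it faces up and toward -y. The seated board has one face on the slope, its x parallel to the rest's x (either way) and a long edge down against the lip
- rest: sloping aluminium rest, fixed, 140 x 130 mm, 110 high; origin at its underside, below the seat. Slope (64 mm long, as the board is wide) and lip are two rails only, at x = 38 to 66 mm either side. The 76 mm between them is open down to a base plate 8 mm high: room for fingers behind the board and below its lower edge. The lip stands 15 mm off the slope; its inner corner is 60 mm above the worktop
- stack_base: white sprung stand, 190 x 100 x 10 mm, fixed, under the pile of tasting boards; origin at the centre of its underside, z up. The pile is centred on it, 150 mm along x by 64 along y, as the board. The pile's height differs each time and is not given: its top is 36 to 98 mm above the worktop, not at whole board thicknesses. Pressed, the pile sinks 1 mm per 2 N, 12 mm at most
- powder_cup: bystander: plastic cup with screw cap, 62 mm across, 73 mm high, stands behind the work; origin at the centre of its underside
- apple: bystander: apple about 74 mm across, behind the work; origin at its underside
- petri_dishes: bystander: two stacked white dishes, 90 mm across, 32 mm high, behind the work; origin at their underside
Mind the look-alikes: they are no part of the job. Several things have the shape of the rest; the one meant has the colours described above.

How it is judged:
By the outcome, as a careful person would: the job done as asked, in the order asked, and still so for the second after the job is handed in, with the robot touching nothing.
It also fails if it takes over 70 s, if anything falls off the work surface, if the arm or the gripper's body presses on something with over 40 N, if the wrist force passes 120 N, or if a joint passes its speed limit or range.

### The arm

A 6-joint arm with a two-finger parallel gripper is mounted at the origin on a cart in front of the work surface, level with it; the furniture and walls round the work are solid. World frame = base frame: x ahead of the robot, y to its left, z up, the work surface at z = 0. Lengths are in m, angles in rad, forces in N, time in s.
With the tool pointing down it reaches from about 0.25 to 0.775 m from the base axis. Payload 4 kg.
Tool frame: the origin (TCP) lies on the mounting face of the last link; the fingertips stand 199 mm ahead of it and the grasp point (between the pads) lies 180 mm ahead of it (r.hold_point_z is the distance from the TCP to the grasp point, in m); z points along the fingers, x is the direction in which the jaws open and shut, and the axes are right-handed (so a half turn about z gives the same grasp; the last joint's range is limited). The gripper opens to 94 mm and grips with 3 to 60 N. Pads are 16 mm wide; open, the fingers measure 119 mm over their backs; the gripper's body (75 mm by 177 mm) begins 78 mm behind the grasp point.
Start: joints at [-1.385, 0.087, 1.371, -0, 1.684, -0.103], TCP at [0.157, -0.527, 0.405] pointing down, gripper open.
Joint ranges: [-3.1, 3.1], [-0.76, 2.03], [0.27, 2.55], [-1.08, 4.22], [0.17, 2.65], [-2.57, 2.57]. Speed limits (rad/s): [2.79, 2.79, 3.14, 3.14, 3.14, 3.14].

### API

Orientations are given as a rotation vector (axis times angle).
In Python, from cell import r gives the robot as it stands.
- The arm moves only by the tool apply_moves, never from a script. Its argument "commands" is a list that holds one entry, the list of rows, each a list of 7 numbers: the closure, from -1 (fully open) to 1 (shut), so that 0 is half open, then the shift along the tool's x, y, z in mm, then the turn, a rotation vector about the tool's x, y, z in rad. A call has 1 to 10 rows; each row shifts and turns the commanded pose from where the row before left it, along the tool's axes as they then stand; what a row does not reach is not made up. A row lasts 1/8 s, in which the tool goes at most 62.5 mm and 10.7 degrees, less where a joint would pass 70% of its speed; a pose out of reach is approached as far as the arm can. A call is refused whole if a number of a shift passes 62.5 or a number of a turn 0.188, either way. A call with a gripper value outside its range is refused whole. The fingers move at their own pace and stop on an object; "squeeze" is the grip in N (left out, the last holds). Time passes only in rows, so rows that do not move let the fingers close. It gives the time, the measured TCP pose, the force and the opening at its end, in the units of the state.
- r.sense(): the state, without advancing time (a new reading comes with each control period).
- r.capture(name): name is "scene" or "top" or "wrist"; returns a dict with "img" (384x512x3 uint8, red, green, blue), "fov_y" (degrees; the focal length in pixels is half the picture's height over the tangent of half this angle, whatever the lens; pixels are square), "cx", "cy" (the principal point, pixels), "pose" (4x4, takes a point from camera to world coordinates); the wrist camera has in their place "mount" (4x4, takes a point from camera to tool coordinates, whose origin is the TCP and whose axes are the tool frame's). Camera axes: x right, y down, z forward; pixel columns grow to the right and rows downward; lengths in m; the calibration is good to about 2 mm. A picture is of the moment at which its call begins: read the wrist's pose just before it. There is no depth.
- r.finish_job(): hands the job in, once; it reports no verdict.
Trained networks look in a picture, given as the dict that the camera call returned (one of the last four; its "shot" number tells which), for a name from the list of things; names that differ only in an ending like _2 or _b are one class to them, and where a whole thing is asked for, a point or a joint stands for the part that bears it (a point fixed in the world has none). Each returns a list of dicts, best first, with "p" (0 to 1); they miss things now and then, are a little off and sometimes report something else, mostly with a low value. They report only what shows in the picture. A call takes as long as a camera call. They do not tell look-alikes from the thing itself.
- r.look_for(query, picture): "rect" ([left, top, width, height] in pixels, round what is visible of it).
The state is a dict: "t": time; "qpos": joint angles; "joint_vel": joint speeds; "joint_torque": joint torques, N m; "eef_pos": TCP position; "orientation": TCP orientation; "force": force on the tool from outside, world axes, zero at the start; "wrist_torque": the same for the moment, N m; "width": finger opening in m.
Only numpy, scipy, OpenCV 4.12 (cv2) and the standard library are available. Lean on these libraries where they do the work, as an engineer would, in place of code of your own. Each camera call takes 0.05 s, during which the arm holds its last target.

## Working session

There is one attempt and no reset: what is moved stays moved. The work goes in short steps, Python scripts to look and compute and a tool call to move; the robot and the scene stay as the last step left them, time stands still between calls to the robot, and variables do not carry over. Pictures are saved under pics/ and viewed, and the job is handed in when it is done.

Besides the shell and the picture viewer there is one more tool, called after "Request:" by a JSON object that holds its "op" and its "data". apply_moves: Moves the arm, as the interface text tells. Its arguments: {"type":"object","properties":{"commands":{"type":"array","items":{"type":"array","items":{"type":"array","items":{"type":"number"}}}},"squeeze":{"type":"number"}},"required":["commands"]}

```bash
ls; mkdir -p pics; python3 - <<'E'
from cell import r
import cv2,numpy as np
print(r.sense())
for n in ["scene","top","wrist"]:
    c=r.capture(n); cv2.imwrite(f"pics/{n}0.png",c["img"][:,:,::-1])
    print(n,{k:(np.round(v,4).tolist() if k!="shot" else v) for k,v in c.items() if k!="img"})
    for q in ["board","rack","rest","stack_base","powder_cup","apple","petri_dishes"]:
        print(q,[(np.round(d["rect"]).tolist(),round(d["p"],2)) for d in r.look_for(q,c)][:5])
E
```

```text
pics
{'t': 0.0, 'qpos': array([-1.38511063e+00,  8.79302550e-02,  1.37227754e+00, -2.10476785e-05,
        1.68357269e+00, -1.03134647e-01]), 'joint_vel': array([ 3.76163767e-05, -1.99212835e-03, -8.12225077e-04, -1.88900873e-04,
       -1.11873830e-03,  1.93515771e-04]), 'joint_torque': array([ 5.93414188e-04, -3.40188682e+01, -3.02425468e+01,  7.17990263e-02,
        3.30485345e-02, -1.58468993e-04]), 'eef_pos': array([ 0.15660376, -0.52710775,  0.40350541]), 'orientation': array([-2.51682487,  1.87775888,  0.00254934]), 'force': array([ 0.12548666,  0.04916727, -0.36754067]), 'wrist_torque': array([-0.03747746, -0.03774677, -0.0168024 ]), 'width': 0.09365559132200109}
scene {'fov_y': 45.4119, 'cx': 256.1908, 'cy': 189.6445, 'pose': [[-0.6599, -0.4879, 0.5714, -0.2757], [-0.7513, 0.4189, -0.51, 0.7899], [0.0095, -0.7658, -0.643, 1.0761], [0.0, 0.0, 0.0, 1.0]], 'shot': 1}
board [([199.0, 245.0, 38.0, 39.0], 0.69)]
rack [([324.0, 153.0, 31.0, 39.0], 0.61), ([183.0, 259.0, 60.0, 40.0], 0.59), ([187.0, 188.0, 15.0, 25.0], 0.52)]
rest [([132.0, 220.0, 57.0, 47.0], 0.74), ([250.0, 197.0,
[... 382 characters left out ...]
, 0.0, 0.0, 1.0]], 'shot': 2}
board [([156.0, 228.0, 14.0, 51.0], 0.71)]
rack [([134.0, 228.0, 43.0, 51.0], 0.76)]
rest [([224.0, 215.0, 47.0, 48.0], 0.93), ([119.0, 163.0, 45.0, 48.0], 0.78)]
stack_base [([348.0, 208.0, 46.0, 66.0], 0.87)]
powder_cup [([186.0, 154.0, 26.0, 24.0], 0.65)]
apple [([262.0, 164.0, 24.0, 24.0], 0.85)]
petri_dishes [([318.0, 159.0, 30.0, 34.0], 0.75), ([224.0, 216.0, 46.0, 48.0], 0.75)]
wrist {'fov_y': 67.2517, 'cx': 259.4813, 'cy': 191.7838, 'mount': [[1.0, 0.0001, 0.0013, -0.0007], [-0.0004, 0.9687, 0.2481, -0.0726], [-0.0012, -0.2481, 0.9687, 0.0192], [0.0, 0.0, 0.0, 1.0]], 'shot': 3}
board []
rack []
rest []
stack_base []
powder_cup []
apple []
petri_dishes []
```

```bash
python3 - <<'E'
import cv2
a=cv2.imread("pics/top0.png")[130:310,90:430]; cv2.imwrite("pics/top0c.png",cv2.resize(a,(800,424),interpolation=cv2.INTER_CUBIC))
a=cv2.imread("pics/scene0.png")[130:320,110:380]; cv2.imwrite("pics/scene0c.png",cv2.resize(a,(800,563),interpolation=cv2.INTER_CUBIC))
E
```

```text
(no output)
```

View pics/top0c.png

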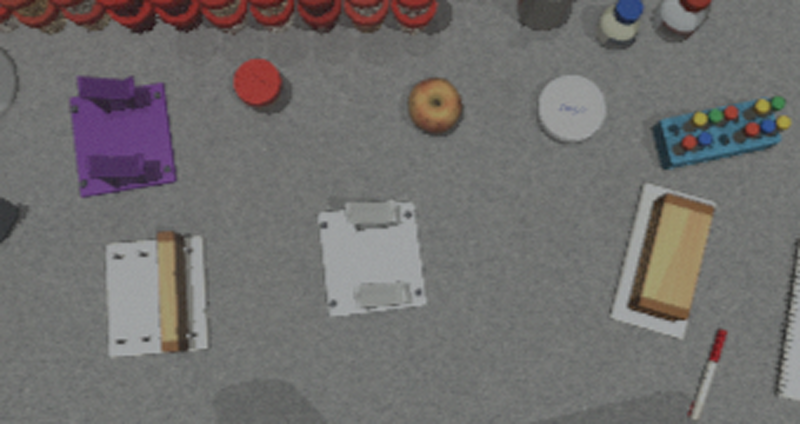

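View pics/scene0c.png

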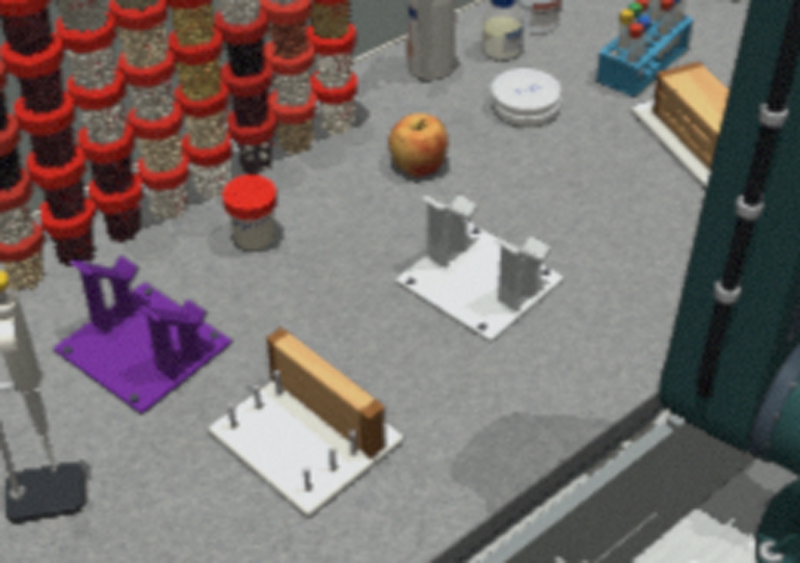

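```bash
cat > h.py <<'E'
import numpy as np,cv2
from scipy.spatial.transform import Rotation as R
from cell import r
def f(c): return 192/np.tan(np.radians(c["fov_y"]/2))
def campose(c,s=None):
    if "pose" in c: return np.array(c["pose"])
    T=np.eye(4);T[:3,:3]=R.from_rotvec(s["orientation"]).as_matrix();T[:3,3]=s["eef_pos"]
    return T@np.array(c["mount"])
def ray(c,P,u,v):
    d=P[:3,:3]@np.array([(u-c["cx"])/f(c),(v-c["cy"])/f(c),1]);return P[:3,3],d
def at_z(c,P,u,v,z):
    o,d=ray(c,P,u,v);return o+d*(z-o[2])/d[2]
def proj(c,P,X):
    X=np.atleast_2d(X);q=(X-P[:3,3])@P[:3,:3];return np.c_[q[:,0]/q[:,2]*f(c)+c["cx"],q[:,1]/q[:,2]*f(c)+c["cy"]]
def plan(pos,Rm,n,s=None):
    """straight move in n equal rows from measured pose"""
    s=s or r.sense();R0=R.from_rotvec(s["orientation"]);rv=(R0.inv()*R.from_matrix(Rm)).as_rotvec()
    # translation per row in rotating tool frame
    d=(np.array(pos)-s["eef_pos"])/n
    for i in range(n):
        Ri=R0*R.from_rotvec(rv*i/n)
        print([*np.round(Ri.inv().apply(d)*1000,1).tolist(),*np.round(rv/n,4).tolist()])
def down(a):
    """tool down, jaw axis x at world yaw a"""
    x=np.array([np.cos(a),np.sin(a),0]);z=np.array([0,0,-1.]);return np.c_[x,np.cross(z,x),z]
E
python3 - <<'E'
from h import *
c=r.capture("top");P=campose(c)
k=180/424*1.0
def pix(u,v): return 90+u*340/800,130+v*180/424
for n,u,v,z in [("rackTL",107,241,.012),("rackTR",203,237,.012),("rackBR",208,348,.012),("rackBL",110,355,.012),
 ("restTL",319,213,.008),("restTR",413,203,.008),("restBR",425,304,.008),("restBL",331,315,.008),
 ("stTL",647,183,.01),("stBL",612,318,.01),("stBR",684,337,.01),("pTL",665,195,.08),("pTR",714,205,.08),("pBR",683,320,.08),("pBL",632,308,.08),("b",170,233,.076),("b2",168,350,.076),("cup",258,80,.073),("apple",435,105,.04),("dish",572,108,.03)]:
    print(n,np.round(at_z(c,P,*pix(u,v),z),3))
s=r.sense();print(np.round(R.from_rotvec(s["orientation"]).as_matrix(),3))
E
```

```text
rackTL [0.529 0.368 0.012]
rackTR [0.534 0.241 0.012]
rackBR [0.39  0.229 0.012]
rackBL [0.381 0.356 0.012]
restTL [0.567 0.089 0.008]
restTR [ 0.581 -0.037  0.008]
restBR [ 0.448 -0.053  0.008]
restBL [0.433 0.071 0.008]
stTL [ 0.609 -0.351  0.01 ]
stBL [ 0.43  -0.297  0.01 ]
stBR [ 0.406 -0.391  0.01 ]
pTL [ 0.583 -0.355  0.08 ]
pTR [ 0.57  -0.416  0.08 ]
pBR [ 0.427 -0.37   0.08 ]
pBL [ 0.441 -0.308  0.08 ]
b [0.533 0.27  0.076]
b2 [0.388 0.266 0.076]
cup [0.733 0.165 0.073]
apple [ 0.708 -0.066  0.04 ]
dish [ 0.707 -0.249  0.03 ]
[[ 0.285 -0.959  0.   ]
 [-0.959 -0.285 -0.   ]
 [ 0.    -0.    -1.   ]]
```

```bash
python3 - <<'E'
from h import *
plan([.50,-.352,.42],down(np.radians(-107)),8)
E
```

```text
[-8.8, -47.4, -1.9, -0.0, -0.0, 0.0732]
[-12.2, -46.6, -1.9, -0.0, -0.0, 0.0732]
[-15.6, -45.6, -1.9, -0.0, -0.0, 0.0732]
[-18.9, -44.3, -1.9, -0.0, -0.0, 0.0732]
[-22.1, -42.8, -1.9, -0.0, -0.0, 0.0732]
[-25.1, -41.1, -1.9, -0.0, -0.0, 0.0732]
[-28.1, -39.2, -1.9, -0.0, -0.0, 0.0732]
[-30.9, -37.0, -1.9, -0.0, -0.0, 0.0732]
```

Request:
{"op": "apply_moves", "data": {"commands": [[[-1,-9,-47,-2,0,0,0.073],[-1,-12,-47,-2,0,0,0.073],[-1,-16,-46,-2,0,0,0.073],[-1,-19,-44,-2,0,0,0.073],[-1,-22,-43,-2,0,0,0.073],[-1,-25,-41,-2,0,0,0.073],[-1,-28,-39,-2,0,0,0.073],[-1,-31,-37,-2,0,0,0.073],[-1,0,0,0,0,0,0],[-1,0,0,0,0,0,0]]]}}

```text
t: 2.5
eef_pos: [0.4996, -0.3515, 0.4204]
orientation: [1.871, -2.523, -0.001]
force: [0.0, 0.2, -0.5]
width: 0.0939
```

```bash
python3 - <<'E'
from h import *
s=r.sense();c=r.capture("wrist");np.savez("w1.npz",pos=s["eef_pos"],ori=s["orientation"])
print(s["t"],s["qpos"],s["eef_pos"],s["force"])
cv2.imwrite("pics/w1.png",c["img"][:,:,::-1])
print(r.look_for("stack_base",c))
plan([.50,.02,.42],down(np.radians(-83)),9)
E
```

```text
2.5 [-7.05644837e-01  2.21979809e-01  1.18672314e+00 -7.45096569e-04
  1.73345786e+00  1.15959261e+00] [ 0.49964259 -0.35147693  0.42042815] [ 0.03609248  0.18800537 -0.51651203]
[{'rect': [234.0, 86.8, 74.3, 141.2], 'p': 0.96}]
[-39.6, 12.0, 0.1, 0.0, -0.0, -0.0465]
[-40.1, 10.1, 0.1, 0.0, -0.0, -0.0465]
[-40.5, 8.2, 0.1, 0.0, -0.0, -0.0465]
[-40.9, 6.3, 0.1, 0.0, -0.0, -0.0465]
[-41.1, 4.4, 0.1, 0.0, -0.0, -0.0465]
[-41.3, 2.5, 0.1, 0.0, -0.0, -0.0465]
[-41.3, 0.6, 0.1, 0.0, -0.0, -0.0465]
[-41.3, -1.3, 0.1, 0.0, -0.0, -0.0465]
[-41.2, -3.2, 0.1, 0.0, -0.0, -0.0465]
```

View pics/w1.png

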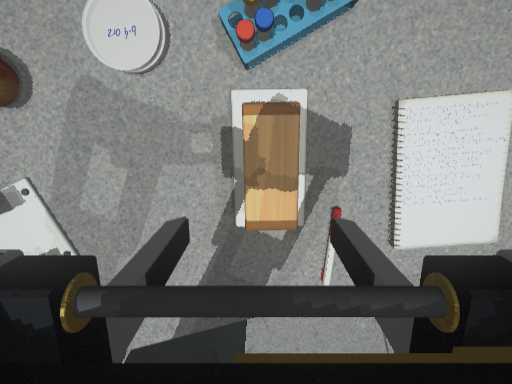

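Request:
{"op": "apply_moves", "data": {"commands": [[[-1,-40,12,0,0,0,-0.047],[-1,-40,10,0,0,0,-0.046],[-1,-41,8,0,0,0,-0.047],[-1,-41,6,0,0,0,-0.046],[-1,-41,4,0,0,0,-0.047],[-1,-41,3,0,0,0,-0.046],[-1,-41,1,0,0,0,-0.047],[-1,-41,-1,0,0,0,-0.046],[-1,-41,-3,0,0,0,-0.047],[-1,0,0,0,0,0,0]]]}}

```text
t: 3.85
eef_pos: [0.4995, 0.0213, 0.4211]
orientation: [-2.357, 2.077, -0.001]
force: [0.2, -0.5, -0.5]
width: 0.0939
```

```bash
python3 - <<'E'
from h import *
s=r.sense();c=r.capture("wrist");np.savez("w2.npz",pos=s["eef_pos"],ori=s["orientation"])
print(s["t"],s["qpos"],s["eef_pos"],s["joint_vel"])
cv2.imwrite("pics/w2.png",c["img"][:,:,::-1])
cv2.imwrite("pics/w2c.png",cv2.resize(c["img"][60:260,130:390,::-1],(780,600),interpolation=cv2.INTER_CUBIC))
print(r.look_for("rest",c))
plan([.45,.27,.42],down(np.radians(-88)),8)
E
```

```text
3.85 [-7.09431425e-02 -2.75949514e-02  1.45633310e+00  2.03495807e-04
  1.71210393e+00  1.37374679e+00] [0.49951231 0.02127677 0.4210706 ] [-0.04738755  0.00760123 -0.00417659 -0.03223494 -0.0039661  -0.00699927]
[{'rect': [2.2, 0.0, 66.0, 63.2], 'p': 0.66}, {'rect': [213.7, 113.2, 98.5, 121.8], 'p': 0.56}]
[-31.8, 2.4, 0.1, -0.0, -0.0001, 0.011]
[-31.8, 2.7, 0.1, -0.0, -0.0001, 0.011]
[-31.8, 3.0, 0.1, -0.0, -0.0001, 0.011]
[-31.8, 3.4, 0.1, -0.0, -0.0001, 0.011]
[-31.7, 3.7, 0.1, -0.0, -0.0001, 0.011]
[-31.7, 4.1, 0.1, -0.0, -0.0001, 0.011]
[-31.6, 4.4, 0.1, -0.0, -0.0001, 0.011]
[-31.6, 4.8, 0.1, -0.0, -0.0001, 0.011]
```

View pics/w2c.png

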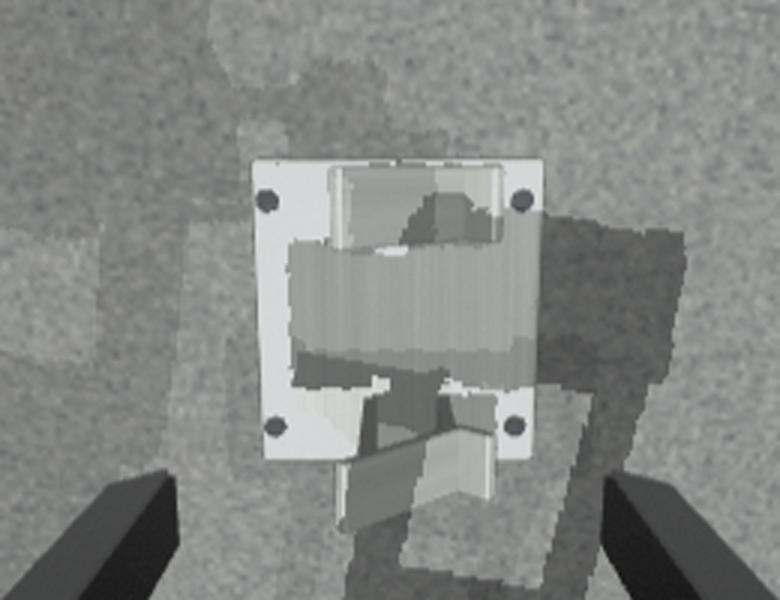

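Request:
{"op": "apply_moves", "data": {"commands": [[[-1,-32,2,0,0,0,0.011],[-1,-32,3,0,0,0,0.011],[-1,-32,3,0,0,0,0.011],[-1,-32,3,0,0,0,0.011],[-1,-32,4,0,0,0,0.011],[-1,-32,4,0,0,0,0.011],[-1,-32,4,0,0,0,0.011],[-1,-32,5,0,0,0,0.011],[-1,0,0,0,0,0,0],[-1,0,0,0,0,0,0]]]}}

```text
t: 5.2
eef_pos: [0.4511, 0.2716, 0.4206]
orientation: [2.258, -2.183, 0.001]
force: [-0.6, -0.7, 0.4]
width: 0.0938
```

```bash
python3 - <<'E'
from h import *
s=r.sense();c=r.capture("wrist");np.savez("w3.npz",pos=s["eef_pos"],ori=s["orientation"])
print(s["t"],s["qpos"],s["eef_pos"],s["joint_vel"])
cv2.imwrite("pics/w3.png",c["img"][:,:,::-1])
cv2.imwrite("pics/w3c.png",cv2.resize(c["img"][60:260,130:390,::-1],(780,600),interpolation=cv2.INTER_CUBIC))
a=cv2.imread("pics/w1.png")
cv2.imwrite("pics/w1c.png",cv2.resize(a[60:260,140:400],(780,600),interpolation=cv2.INTER_CUBIC))
E
```

```text
5.2 [ 4.34521602e-01  3.25329215e-02  1.39706581e+00 -1.01994501e-03
  1.71228588e+00  1.97140890e+00] [0.45114162 0.27160715 0.42056595] [-0.00792997 -0.00540375  0.00251409  0.00564177  0.00138979  0.00319133]
```

View pics/w3c.png

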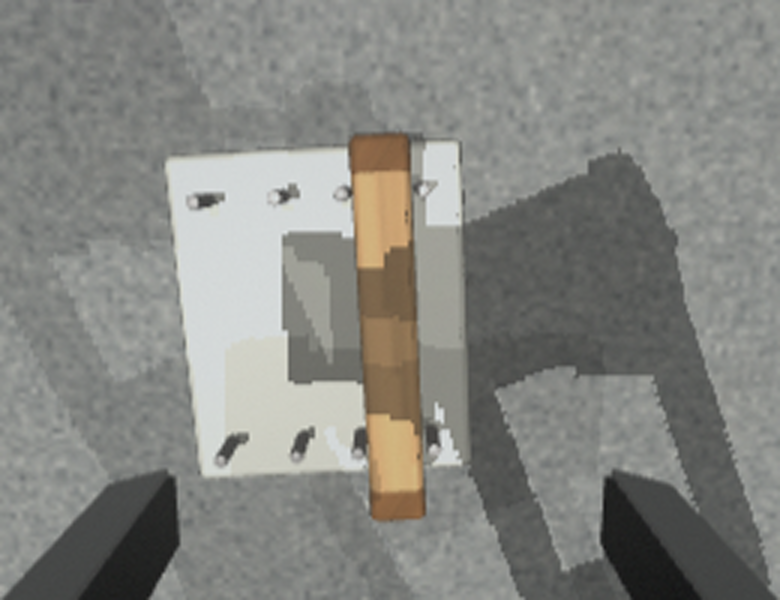

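View pics/w1c.png

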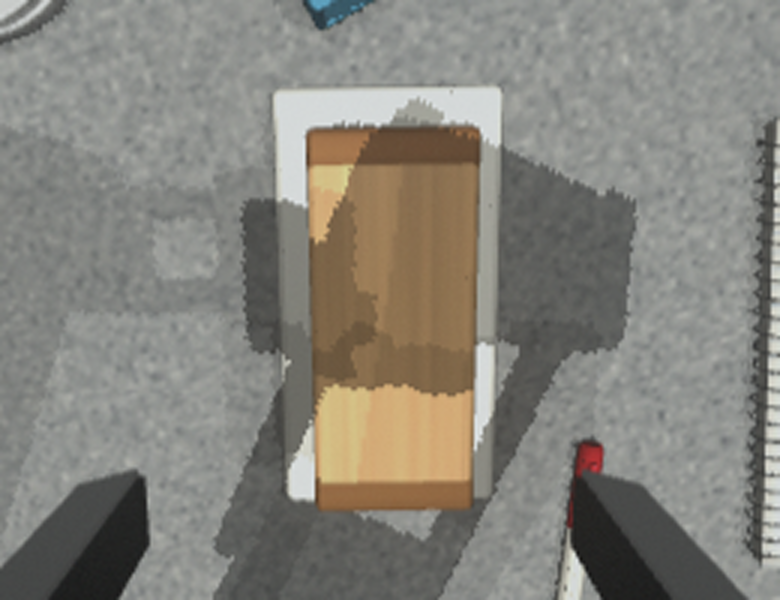

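```bash
cat > fit.py <<'E'
from h import *
from scipy.optimize import least_squares
c=r.capture("wrist")
def load(n):
    d=np.load(n);return campose(c,dict(eef_pos=d["pos"],orientation=d["ori"]))
def rect(L,W): return np.array([[L/2,W/2],[L/2,-W/2],[-L/2,-W/2],[-L/2,W/2]])
def fitrect(P,px,L,W,z=None,x0=(0.5,0,0,.06)):
    px=np.array(px,float)
    def pts(p):
        a=p[2];Rm=np.array([[np.cos(a),-np.sin(a)],[np.sin(a),np.cos(a)]])
        q=rect(L,W)@Rm.T+p[:2];return np.c_[q,np.full(4,z if z is not None else p[3])]
    s=least_squares(lambda p:(proj(c,P,pts(p))-px).ravel(),x0 if z is None else x0[:3])
    print(np.round(s.x[:2],4),"yaw",round(np.degrees(s.x[2]),2),s.x[3:],"res",np.round(s.fun,1));return s.x
E
cat > fit1.py <<'E'
from fit import *
def cr(x,u0,v0): return [[u0+a/3-.33,v0+b/3-.33] for a,b in x]
print("board");fitrect(load("w3.npz"),cr([(351,139),(408,136),(425,514),(372,518)],130,60),.15,.022,.076,(.45,.27,0,0))
print("rack");fitrect(load("w3.npz"),cr([(166,157),(460,141),(468,465),(203,475)],130,60),.15,.13,.012,(.45,.27,0,0))
print("rest");fitrect(load("w2.npz"),cr([(252,158),(543,158),(532,458),(265,459)],130,60),.14,.13,.008,(.5,.02,0,0))
print("base");fitrect(load("w1.npz"),cr([(274,90),(501,87),(491,500),(288,500)],140,60),.19,.1,.01,(.5,-.35,-.2,0))
print("pile");fitrect(load("w1.npz"),cr([(307,130),(480,128),(473,486+22),(317,508)],140,60),.15,.064,None,(.5,-.35,-.2,.06))
E
python3 fit1.py
```

```text
board
[0.4632 0.272 ] yaw 4.8 [] res [-0.8 -1.5  0.6 -1.5  0.4  2.1 -0.2  1.6]
rack
[0.4598 0.3013] yaw 4.78 [] res [-1.  -1.2  1.1 -0.9  1.4  0.9 -1.4  1.9]
rest
[0.5103 0.0191] yaw 7.47 [] res [-0.8 -0.2  1.  -0.6  0.7  0.6 -0.9  0.6]
base
[ 0.509  -0.3679] yaw -16.17 [] res [-1.1 -0.8  1.3 -0.8  0.7  0.7 -0.9  1.5]
pile
[ 0.5088 -0.3682] yaw -16.12 [0.06582492] res [ 0.1  0.   0.  -0.1 -0.3 -0.3  0.1  0.4]
```

```bash
cat > fit2.py <<'E'
from fit import *
def cr(x,u0,v0): return [[u0+a/3-.33,v0+b/3-.33] for a,b in x]
items=[("w3.npz",cr([(351,139),(408,136),(425,514),(372,518)],130,60),.15,.022,.076,(.463,.272,.08)),
("w3.npz",cr([(166,157),(460,141),(468,465),(203,475)],130,60),.15,.13,.012,(.46,.301,.08)),
("w2.npz",cr([(252,158),(543,158),(532,458),(265,459)],130,60),.14,.13,.008,(.51,.02,.13)),
("w1.npz",cr([(274,90),(501,87),(491,500),(288,500)],140,60),.19,.1,.01,(.509,-.368,-.28)),
("w1.npz",cr([(307,130),(480,128),(473,508),(317,508)],140,60),.15,.064,None,(.509,-.368,-.28))]
Ps=[load(i[0]) for i in items]
def dist(uv,k):
    q=(uv-[c["cx"],c["cy"]]);r2=(q**2).sum(1,keepdims=True)/f(c)**2;return q*(1+k*r2)+[c["cx"],c["cy"]]
def res(p):
    k=p[0];o=[]
    for j,(it,P) in enumerate(zip(items,Ps)):
        x,y,a=p[2+3*j:5+3*j];z=p[1] if it[4] is None else it[4]
        Rm=np.array([[np.cos(a),-np.sin(a)],[np.sin(a),np.cos(a)]])
        q=np.c_[rect(it[2],it[3])@Rm.T+[x,y],np.full(4,z)]
        o.append((dist(proj(c,P,q),k)-np.array(it[1])).ravel())
    return np.concatenate(o)
s=least_squares(res,[0,.066]+sum([list(i[5]) for i in items],[]))
print("k",s.x[0],"h",s.x[1])
for j in range(5): print(np.round(s.x[2+3*j:4+3*j],4),np.degrees(s.x[4+3*j]).round(2),s.fun[8*j:8*j+8].round(1))
E
python3 fit2.py
cat > fit3.py <<'E'
# top camera undistorted check: project fits
from fit import *
t=r.capture("top");P=campose(t)
img=t["img"][:,:,::-1].copy()
img=cv2.resize(img[130:310,90:430],None,fx=2.35,fy=2.35,interpolation=cv2.INTER_CUBIC)
def draw(x,y,a,L,W,z,col):
    a=np.radians(a);Rm=np.array([[np.cos(a),-np.sin(a)],[np.sin(a),np.cos(a)]])
    q=np.c_[rect(L,W)@Rm.T+[x,y],np.full(4,z)]
    p=((proj(t,P,q)-[90,130]+.5)*2.35-.5)
    cv2.polylines(img,[np.round(p*16).astype(int)],True,col,1,cv2.LINE_AA,4)
draw(.4632,.272,4.8,.15,.022,.076,(0,0,255))
draw(.4598,.3013,4.8,.15,.13,.012,(0,255,0))
draw(.5103,.0191,7.5,.14,.13,.008,(0,255,0))
draw(.509,-.3679,-16.15,.19,.1,.01,(0,255,0))
draw(.509,-.3679,-16.15,.15,.064,.066,(0,0,255))
cv2.imwrite("pics/chk.png",img)
E
python3 fit3.py
```

```text
k -0.19281494059840623 h 0.07091296610279327
[0.4642 0.2721] 4.8 [-0.6 -0.8  0.4 -0.8  0.3  1.2 -0.2  0.7]
[0.4612 0.3021] 4.78 [ 0.5  0.1  0.  -0.4  0.8 -0.1 -1.3  0.6]
[0.5115 0.0191] 7.47 [ 0.1  0.4  0.   0.2  0.5 -0.3 -0.6 -0.3]
[ 0.5111 -0.3689] -16.22 [-0.1  0.2  0.1  0.7  0.6 -0.9 -0.6 -0.1]
[ 0.5105 -0.3688] -16.17 [ 0.2 -0.2 -0.2  0.1  0.  -0.3 -0.1  0.4]
```

View pics/chk.png

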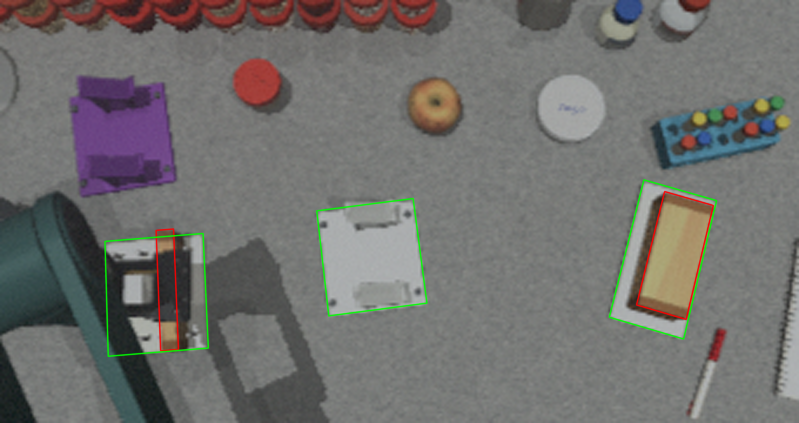

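```bash
python3 - <<'E'
from h import *
plan([.464,.272,.241],down(np.radians(-85.2)),6)
E
```

```text
[0.1, -2.2, 30.0, -0.0, -0.0, -0.0083]
[0.1, -2.2, 30.0, -0.0, -0.0, -0.0083]
[0.1, -2.2, 30.0, -0.0, -0.0, -0.0083]
[0.1, -2.2, 30.0, -0.0, -0.0, -0.0083]
[0.2, -2.2, 30.0, -0.0, -0.0, -0.0083]
[0.2, -2.2, 30.0, -0.0, -0.0, -0.0083]
```

Request:
{"op": "apply_moves", "data": {"commands": [[[-1,0,-4.4,10,0,0,-0.0125],[-1,0,-4.4,20,0,0,-0.0125],[-1,0.5,-4.4,40,0,0,-0.0125],[-1,0.5,0,40,0,0,-0.0125],[-1,0,0,40,0,0,0],[-1,0,0,20,0,0,0],[-1,0,0,10,0,0,0],[-1,0,0,0,0,0,0],[-1,0,0,0,0,0,0]]]}}

```text
t: 6.58
eef_pos: [0.4642, 0.2728, 0.2419]
orientation: [-2.313, 2.123, -0.002]
force: [0.9, 0.2, 0.1]
width: 0.0938
```

```bash
python3 - <<'E'
from h import *
s=r.sense();print(s["t"],s["eef_pos"],s["force"])
print(np.degrees(np.arctan2(*R.from_rotvec(s["orientation"]).as_matrix()[[1,0],0])))
c=r.capture("wrist");cv2.imwrite("pics/w4.png",c["img"][:,:,::-1])
E
```

```text
6.575 [0.46422844 0.27282358 0.24187902] [0.8805599  0.22720176 0.12884458]
-85.07935586978509
```

View pics/w4.png

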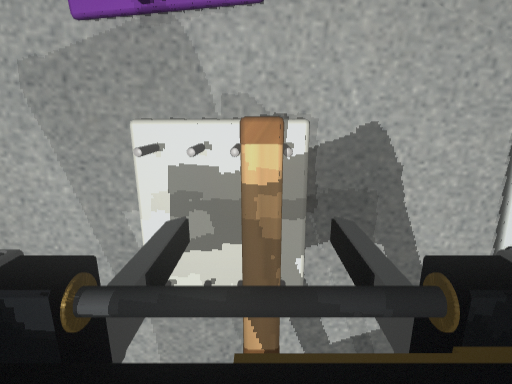

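Request:
{"op": "apply_moves", "data": {"commands": [[[1,0,0,0,0,0,0],[1,0,0,0,0,0,0],[1,0,0,0,0,0,0],[1,0,0,0,0,0,0],[1,0,0,0,0,0,0],[1,0,0,0,0,0,0],[1,0,0,0,0,0,0],[1,0,0,0,0,0,0]]], "squeeze": 25}}

```text
t: 7.62
eef_pos: [0.4637, 0.2726, 0.2406]
orientation: [2.315, -2.124, 0.0]
force: [0.7, -0.6, -0.2]
width: 0.022
```

```bash
python3 - <<'E'
from h import *
s=r.sense();print(s["t"],s["eef_pos"],s["force"],s["width"])
E
```

```text
7.625 [0.46373202 0.27260817 0.24056244] [ 0.74792168 -0.64247023 -0.15137944] 0.02196845260721149
```

```bash
cat > rails.py <<'E'
from fit import *
P=load("w2.npz");K=-.193
def und(u,v):
    q=np.array([u-c["cx"],v-c["cy"]])/f(c);p=q.copy()
    for _ in range(10): p=q/(1+K*(p@p))
    return p*f(c)+[c["cx"],c["cy"]]
a=np.radians(7.47)
for n,u,v,z in [("valley in",460,430,.06),("valley out",460,490,.06),("top in",345,465,.105),("top out",340,525,.105),("lip in",495,435,.071),("lip out",491,500,.071),
  ("farvalley",435,168,.06),("far top l",333,168,.105),("far top r",345,250,.105),("farlip r",502,241,.071)]:
    uv=und(130+u/3-.33,60+v/3-.33);X=at_z(c,P,*uv,z)-[.5115,.0191,0]
    print(n,np.round([X[0]*np.cos(a)+X[1]*np.sin(a),-X[0]*np.sin(a)+X[1]*np.cos(a)],4))
E
python3 rails.py
```

```text
valley in [-0.0408 -0.0249]
valley out [-0.0671 -0.0254]
top in [-0.0404  0.0203]
top out [-0.0639  0.0226]
lip in [-0.0397 -0.038 ]
lip out [-0.0675 -0.0372]
farvalley [ 0.0648 -0.0138]
far top l [0.0644 0.0228]
far top r [0.0367 0.0191]
farlip r [ 0.0373 -0.0389]
```

```bash
cat > ov.py <<'E'
from fit import *
K=-.193
def rest_pts(ox,oy,yaw,x):
    cs=[(-14.85-10.6,70.6),(-14.85,60),(30.4,105.2)]
    a=np.radians(yaw)
    return np.array([[ox+np.cos(a)*x/1e3-np.sin(a)*y/1e3, oy+np.sin(a)*x/1e3+np.cos(a)*y/1e3, z/1e3] for y,z in cs])
def dist(uv):
    q=(uv-[c["cx"],c["cy"]]);r2=(q**2).sum(1,keepdims=True)/f(c)**2;return q*(1+K*r2)+[c["cx"],c["cy"]]
import sys
ox,oy,yaw=map(float,sys.argv[1:4])
im=cv2.imread("pics/w2.png");P=load("w2.npz");S=6
im=cv2.resize(im[105:240,200:325],None,fx=S,fy=S,interpolation=cv2.INTER_CUBIC)[:,:]
for x in (-66,-38,38,66):
    p=(dist(proj(c,P,rest_pts(ox,oy,yaw,x)))-[200,105]+.5)*S-.5
    cv2.polylines(im,[np.round(p*16).astype(int)],False,(0,0,255),1,cv2.LINE_AA,4)
im=im[:600] if im.shape[0]<=600 else cv2.resize(im,None,fx=600/im.shape[0],fy=600/im.shape[0])
cv2.imwrite("pics/ov.png",im)
E
python3 ov.py .5118 .0088 7.47
```

```text
(no output)
```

View pics/ov.png

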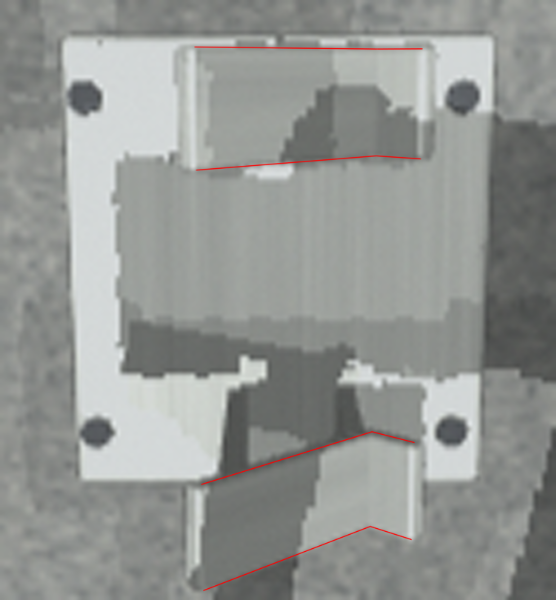

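```bash
cat > pl.py <<'E'
from h import *
a=np.radians(7.47);rx=np.array([np.cos(a),np.sin(a),0]);ry=np.array([-np.sin(a),np.cos(a),0]);rz=np.array([0,0,1.])
seat=np.array([.5118,.0088,.090]);u=(ry+rz)/2**.5;n=(rz-ry)/2**.5
Rp=np.c_[n,np.cross(-u,n),-u]   # placing
Rg=np.c_[-u,np.cross(-n,-u),-n] # regrasp, jaw along u
E
python3 - <<'E'
from pl import *
D=.1966
s=dict(r.sense());s["eef_pos"]=s["eef_pos"]+[0,0,.11]
plan(seat+u*(D+.03)+n*.06,Rp,9,s)
print(Rp.round(3),seat+u*(D+.03)+n*.06)
E
```

```text
[16.6, -2.2, 6.4, 0.002, 0.0872, -0.0047]
[16.0, -2.1, 7.9, 0.002, 0.0872, -0.0047]
[15.2, -2.0, 9.2, 0.002, 0.0872, -0.0047]
[14.4, -2.0, 10.5, 0.002, 0.0872, -0.0047]
[13.4, -1.9, 11.7, 0.002, 0.0872, -0.0047]
[12.4, -1.8, 12.9, 0.002, 0.0872, -0.0047]
[11.2, -1.7, 13.9, 0.002, 0.0872, -0.0047]
[9.9, -1.6, 14.8, 0.002, 0.0872, -0.0047]
[8.6, -1.6, 15.6, 0.002, 0.0872, -0.0047]
[[ 0.092 -0.992  0.092]
 [-0.701 -0.13  -0.701]
 [ 0.707  0.    -0.707]] [0.49648465 0.1256042  0.2926568 ]
```

Request:
{"op": "apply_moves", "data": {"commands": [[[1,0,0,-10,0,0,0],[1,0,0,-20,0,0,0],[1,0,0,-40,0,0,0],[1,0,0,-30,0,0,0],[1,0,0,-10,0,0,0],[1,0,0,0,0,0,0]]]}}

```text
t: 8.48
eef_pos: [0.4637, 0.2727, 0.3509]
orientation: [-2.314, 2.124, -0.001]
force: [-0.2, -0.3, -2.1]
width: 0.022
```

Request:
{"op": "apply_moves", "data": {"commands": [[[1,16.6,-2.2,6.4,0.002,0.0872,-0.0047],[1,16.0,-2.1,7.9,0.002,0.0872,-0.0047],[1,15.2,-2.0,9.2,0.002,0.0872,-0.0047],[1,14.4,-2.0,10.5,0.002,0.0872,-0.0047],[1,13.4,-1.9,11.7,0.002,0.0872,-0.0047],[1,12.4,-1.8,12.9,0.002,0.0872,-0.0047],[1,11.2,-1.7,13.9,0.002,0.0872,-0.0047],[1,9.9,-1.6,14.8,0.002,0.0872,-0.0047],[1,8.6,-1.6,15.6,0.002,0.0872,-0.0047],[1,0,0,0,0,0,0]]]}}

```text
t: 9.72
eef_pos: [0.4957, 0.1253, 0.2896]
orientation: [1.889, -1.654, 0.775]
force: [-0.2, 0.1, -1.8]
width: 0.0217
```

```bash
python3 - <<'E'
from pl import *
s=r.sense();print(s["t"],s["eef_pos"],s["force"],s["width"],s["qpos"])
plan(seat+u*(.1966+.008)+n*.003,Rp,4)
c=r.capture("wrist");cv2.imwrite("pics/w5.png",c["img"][:,:,::-1])
c=r.capture("scene");cv2.imwrite("pics/s5.png",cv2.resize(c["img"][130:320,110:380,::-1],(800,563)))
E
```

```text
9.725 [0.49572284 0.12529382 0.2896018 ] [-0.16241935  0.13967208 -1.84195261] 0.021695607832455627 [ 0.34124891  0.14138148  1.63434567 -0.76096718  1.57573596  1.86004536]
[-13.7, -0.3, 4.9, 0.0011, 0.0003, 0.0009]
[-13.7, -0.3, 4.9, 0.0011, 0.0003, 0.0009]
[-13.7, -0.2, 4.9, 0.0011, 0.0003, 0.0009]
[-13.7, -0.2, 4.9, 0.0011, 0.0003, 0.0009]
```

View pics/w5.png

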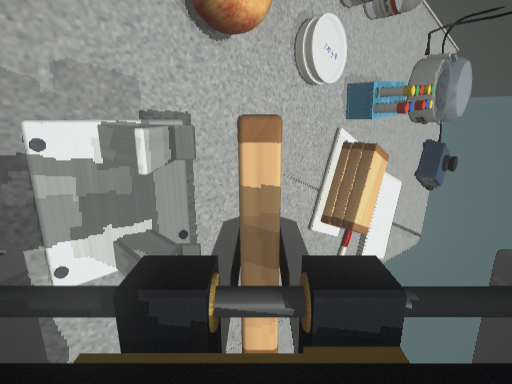

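View pics/s5.png

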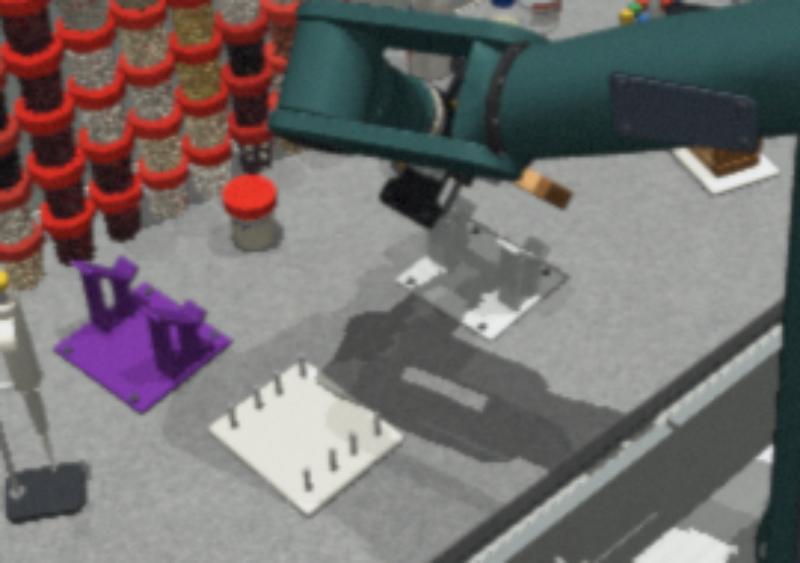

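Request:
{"op": "apply_moves", "data": {"commands": [[[1,-14,0,5,0,0,0],[1,-17,0,5,0.004,0,0],[1,-14,-0.5,5,0,0,0.003],[1,-7,-0.5,4,0,0.001,0],[1,-3,0,0.6,0,0,0],[1,0,0,0,0,0,0],[1,0,0,0,0,0,0]]]}}

```text
t: 10.7
eef_pos: [0.4945, 0.1506, 0.2407]
orientation: [1.889, -1.661, 0.789]
force: [-0.6, -0.1, -2.1]
width: 0.0219
```

```bash
python3 - <<'E'
from pl import *
s=r.sense();F=s["force"];print(s["t"],s["eef_pos"],F,"n,u",F@n,F@u,s["width"])
plan(seat+u*(.1966),Rp,1)
c=r.capture("wrist");cv2.imwrite("pics/w6.png",c["img"][:,:,::-1])
E
```

```text
10.7 [0.4945449  0.15061277 0.24067917] [-0.61204949 -0.1153191  -2.13428266] n,u -1.4845798925892995 -1.5337515930631098 0.021883942520759217
[-5.5, 1.4, 10.9, -0.0051, -0.0005, -0.0042]
```

View pics/w6.png

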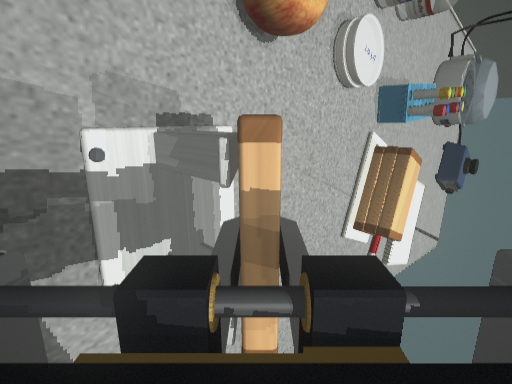

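Request:
{"op": "apply_moves", "data": {"commands": [[[1,-2,0.7,3,-0.005,0,-0.004],[1,-1,0.7,3,0,0,0],[1,-1,0,0,0,0,0],[1,0,0,0,0,0,0]]]}}

```text
t: 11.25
eef_pos: [0.4931, 0.1491, 0.2328]
orientation: [1.888, -1.655, 0.782]
force: [-0.3, -0.4, -2.0]
width: 0.0217
```

Request:
{"op": "apply_moves", "data": {"commands": [[[1,-1,0,0,0,0,0],[1,0,0,0,0,0,0]]]}}

```text
t: 11.5
eef_pos: [0.4931, 0.1498, 0.2325]
orientation: [1.888, -1.656, 0.782]
force: [-0.9, -0.9, -1.5]
width: 0.0216
```

```bash
cat > st.py <<'E'
from pl import *
s=r.sense();F=s["force"];print(s["t"],s["eef_pos"],F,"n,u",F@n,F@u,s["width"],s["wrist_torque"])
d=s["eef_pos"]-(seat+u*.1966);print("err n,u,x mm",d@n*1e3,d@u*1e3,d@rx*1e3,"rot",(R.from_rotvec(s["orientation"]).inv()*R.from_matrix(Rp)).as_rotvec())
E
python3 st.py
```

```text
11.5 [0.49310674 0.14978149 0.23245065] [-0.86448735 -0.9049681  -1.54079258] n,u -0.5344980105157117 -1.6445117588709182 0.02158291905705635 [ 0.46870127  0.00932479 -0.07051117]
err n,u,x mm 0.166456937575111 4.689180494165651 -0.20601987257161575 rot [ 0.00042643 -0.00103064  0.00048651]
```

Request:
{"op": "apply_moves", "data": {"commands": [[[1,0,0,2,0,0,0],[1,0,0,1.5,0,0,0],[1,0,0,0,0,0,0]]]}}

```text
t: 11.88
eef_pos: [0.4934, 0.1472, 0.2298]
orientation: [1.888, -1.656, 0.782]
force: [0.7, -1.5, -0.5]
width: 0.0219
```

```bash
python3 st.py
```

```text
11.875 [0.49343384 0.14717104 0.22979248] [ 0.6958353  -1.51600358 -0.53172999] n,u 0.7508560907272905 -1.5028358592351216 0.021935237275415957 [ 0.39550319 -0.09595187 -0.00217677]
err n,u,x mm 0.1471175375050188 0.949306904607441 -0.22107605856139922 rot [ 0.00047044 -0.00094208  0.0005773 ]
```

Contact with the slope (normal force +2.2 N from baseline). Continue to the lip.

Request:
{"op": "apply_moves", "data": {"commands": [[[1,0,0,1,0,0,0],[1,0,0,0,0,0,0]]]}}

```text
t: 12.12
eef_pos: [0.4935, 0.1467, 0.2294]
orientation: [1.888, -1.656, 0.782]
force: [0.8, 0.3, 1.2]
width: 0.0218
```

```bash
python3 st.py
```

```text
12.125 [0.493538   0.14668322 0.22938214] [0.78918207 0.33358763 1.15579775] n,u 0.6559408811627682 0.9786039728177635 0.021784065461351466 [ 0.35693002  0.0289434  -0.14884056]
err n,u,x mm 0.2085513984790968 0.3075627093732285 -0.18122058245892791 rot [ 0.00024995 -0.00074901  0.00047699]
```

Request:
{"op": "apply_moves", "data": {"commands": [[[1,-0.2,0,0.5,0,0,0],[1,0,0,0,0,0,0],[0.3,0,0,0,0,0,0],[0,0,0,0,0,0,0],[0,0,0,0,0,0,0],[0,0,0,0,0,0,0],[0,0,0,0,0,0,0]]]}}

```text
t: 13.0
eef_pos: [0.4935, 0.1464, 0.2285]
orientation: [1.888, -1.656, 0.782]
force: [-0.9, 0.1, 1.1]
width: 0.0472
```

```bash
python3 st.py; python3 - <<'E'
from h import *
c=r.capture("wrist");cv2.imwrite("pics/w7.png",c["img"][:,:,::-1])
E
```

```text
13.0 [0.49346368 0.14639837 0.22850816] [-0.85332567  0.11364765  1.07543091] n,u 0.602320214816803 0.9185687587932967 0.04719422567950744 [0.34534832 0.05433002 0.03667346]
err n,u,x mm -0.21657310138050412 -0.5033144507924283 -0.29194162712493466 rot [ 0.00067669 -0.00062314  0.000903  ]
```

View pics/w7.png

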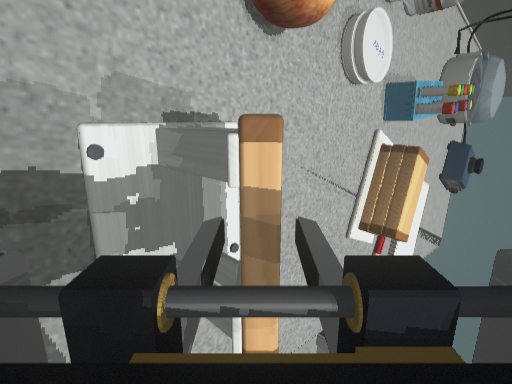

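Request:
{"op": "apply_moves", "data": {"commands": [[[0,0,0,-20,0,0,0],[0,0,0,-50,0,0,0],[-0.5,0,0,-50,0,0,0],[-1,0,0,-20,0,0,0],[-1,0,0,0,0,0,0]]]}}

```text
t: 13.68
eef_pos: [0.4807, 0.2452, 0.328]
orientation: [1.89, -1.656, 0.783]
force: [0.2, -2.1, 0.1]
width: 0.0732
```

```bash
python3 st.py; python3 - <<'E'
from pl import *
s=r.sense()
mid=seat+rz*.36;Rm=np.c_[-ry,-rx,-rz]
plan(mid,Rm,6,s)
s2=dict(eef_pos=mid,orientation=R.from_matrix(Rm).as_rotvec())
print();plan(seat+n*.27,Rg,8,s2)
c=r.capture("scene");cv2.imwrite("pics/s8.png",cv2.resize(c["img"][130:320,110:380,::-1],(800,563)))
c=r.capture("wrist");cv2.imwrite("pics/w8.png",c["img"][:,:,::-1])
E
```

```text
13.675 [0.48073665 0.24520267 0.32802694] [ 0.21125828 -2.10715217  0.10291275] n,u 1.569527261923853 -1.423986649662994 0.07324955887409994 [0.29875265 0.0457689  0.03561151]
err n,u,x mm -0.2883992402712282 140.30932391201912 -0.06570479764248134 rot [-1.46941424e-03 -7.51671706e-05  6.19910702e-04]
[42.5, 0.0, 13.7, -0.0002, -0.1309, 0.0002]
[43.9, 0.0, 8.1, -0.0002, -0.1309, 0.0002]
[44.6, 0.0, 2.3, -0.0002, -0.1309, 0.0002]
[44.5, 0.0, -3.6, -0.0002, -0.1309, 0.0002]
[43.6, -0.0, -9.3, -0.0002, -0.1309, 0.0002]
[42.1, -0.0, -15.0, -0.0002, -0.1309, 0.0002]

[23.9, -0.0, 21.1, 0.0, -0.0982, -0.0]
[25.8, -0.0, 18.7, 0.0, -0.0982, -0.0]
[27.5, -0.0, 16.1, 0.0, -0.0982, -0.0]
[29.0, -0.0, 13.3, 0.0, -0.0982, -0.0]
[30.1, 0.0, 10.4, 0.0, -0.0982, -0.0]
[31.0, 0.0, 7.4, 0.0, -0.0982, -0.0]
[31.6, 0.0, 4.3, 0.0, -0.0982, -0.0]
[31.9, 0.0, 1.2, 0.0, -0.0982, -0.0]
```

View pics/w8.png

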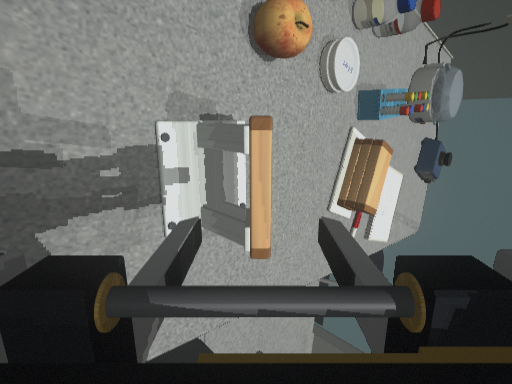

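View pics/s8.png

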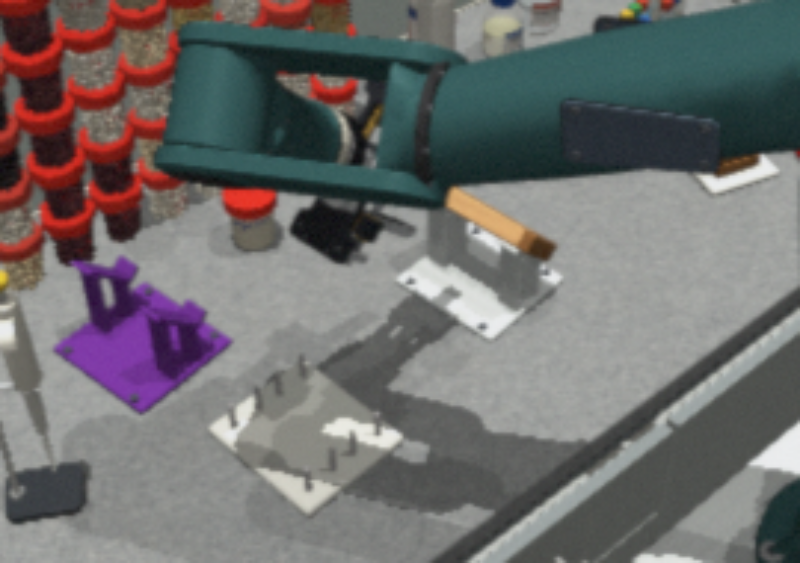

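Request:
{"op": "apply_moves", "data": {"commands": [[[-1,42.5,0,13.7,0,-0.1309,0],[-1,43.9,0,8.1,0,-0.1309,0],[-1,44.6,0,2.3,0,-0.1309,0],[-1,44.5,0,-3.6,0,-0.1309,0],[-1,43.6,0,-9.3,0,-0.1309,0],[-1,42.1,0,-15,0,-0.1309,0],[-1,0,0,0,0,0,0]]]}}

```text
t: 14.65
eef_pos: [0.512, 0.0042, 0.4495]
orientation: [2.352, -2.081, 0.001]
force: [-0.2, -0.2, -0.8]
width: 0.0939
```

Request:
{"op": "apply_moves", "data": {"commands": [[[-1,23.9,0,21.1,0,-0.0982,0],[-1,25.8,0,18.7,0,-0.0982,0],[-1,27.5,0,16.1,0,-0.0982,0],[-1,29,0,13.3,0,-0.0982,0],[-1,30.1,0,10.4,0,-0.0982,0],[-1,31,0,7.4,0,-0.0982,0],[-1,31.6,0,4.3,0,-0.0982,0],[-1,31.9,0,1.2,0,-0.0982,0],[-1,0,0,0,0,0,0],[-1,0,0,0,0,0,0]]]}}

```text
t: 15.9
eef_pos: [0.5365, -0.1798, 0.2804]
orientation: [-1.89, 1.658, 0.784]
force: [0.5, -0.3, 0.6]
width: 0.0941
```

```bash
python3 - <<'E'
from pl import *
s=r.sense();print(s["t"],s["eef_pos"],s["force"],s["width"],s["qpos"].round(2))
d=s["eef_pos"]-seat;print("n,u,x",d@n,d@u,d@rx)
np.savez("w9.npz",pos=s["eef_pos"],ori=s["orientation"])
plan(seat+n*.191,Rg,5)
c=r.capture("wrist");cv2.imwrite("pics/w9.png",c["img"][:,:,::-1])
c=r.capture("scene");cv2.imwrite("pics/s9.png",cv2.resize(c["img"][130:320,110:380,::-1],(800,563)))
E
```

```text
15.9 [ 0.53648709 -0.17978554  0.28036184] [ 0.48292728 -0.27306434  0.62355848] 0.09408178873727055 [-0.57  0.33  1.43  0.6   1.9   0.92]
n,u,x 0.2690939817408182 0.00011831288928398909 -3.987592339465412e-05
[0.0, -0.0, 15.6, 0.0005, -0.0001, -0.0001]
[0.0, -0.0, 15.6, 0.0005, -0.0001, -0.0001]
[0.0, -0.0, 15.6, 0.0005, -0.0001, -0.0001]
[0.0, -0.0, 15.6, 0.0005, -0.0001, -0.0001]
[0.0, -0.0, 15.6, 0.0005, -0.0001, -0.0001]
```

View pics/w9.png

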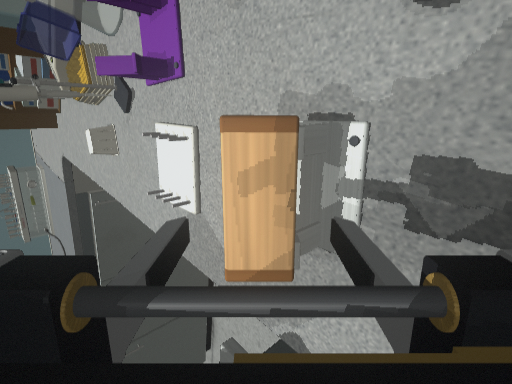

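View pics/s9.png

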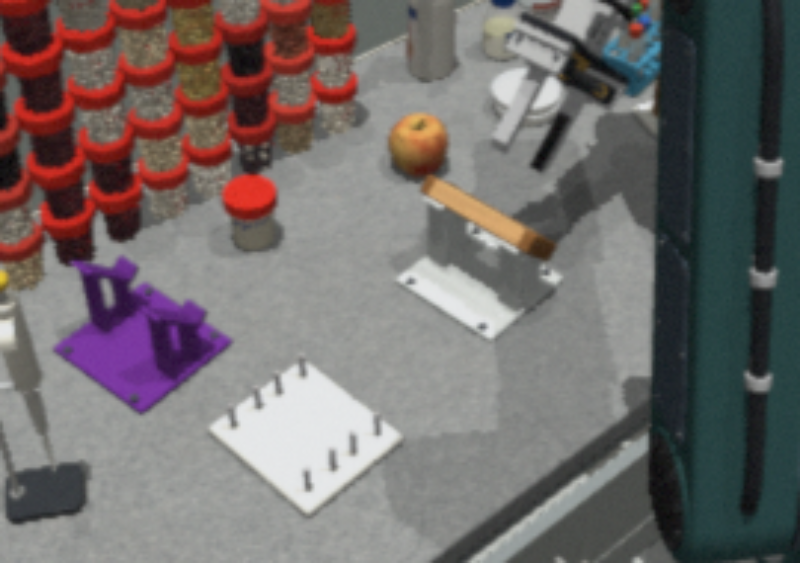

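```bash
python3 - <<'E'
from h import *
from scipy.optimize import least_squares
c=r.capture("wrist");M=np.array(c["mount"]);K=-.193
im=c["img"]
px=np.array([(221,116),(298.5,116),(294,280),(224.5,280)],float)
def dist(uv):
    q=(uv-[c["cx"],c["cy"]]);r2=(q**2).sum(1,keepdims=True)/f(c)**2;return q*(1+K*r2)+[c["cx"],c["cy"]]
def pr(p):
    a=p[2];q=np.array([[-.032,-.075],[.032,-.075],[.032,.075],[-.032,.075]])
    q=q@np.array([[np.cos(a),-np.sin(a)],[np.sin(a),np.cos(a)]]).T+p[:2]
    return dist(proj(c,M,np.c_[q,[p[3]]*4]))
s=least_squares(lambda p:(pr(p)-px).ravel(),[0,0,0,.258]);print(s.x,s.fun.round(1))
cv2.imwrite("pics/w9c.png",cv2.resize(im[100:300,200:320,::-1],None,fx=3,fy=3,interpolation=cv2.INTER_CUBIC))
E
```

```text
[-6.75889888e-04  1.34545378e-04  1.45780145e-03  2.58599752e-01] [-0.7 -0.1  0.6  0.1 -1.   0.1  1.  -0. ]
```

View pics/w9c.png

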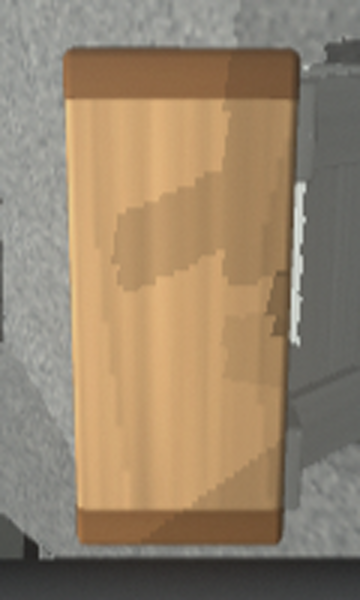

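Request:
{"op": "apply_moves", "data": {"commands": [[[-1,0,0,12,0,0,0],[-1,0,0,25,0,0,0],[-1,0,0,25,0,0,0],[-1,0,0,11,0,0,0],[-1,0,0,5,0,0,0],[-1,0,0,0,0,0,0],[-1,0,0,0,0,0,0]]]}}

```text
t: 16.92
eef_pos: [0.5296, -0.1269, 0.2261]
orientation: [-1.889, 1.658, 0.781]
force: [-0.7, -0.2, -0.0]
width: 0.0937
```

```bash
cat > sg.py <<'E'
from pl import *
s=r.sense();F=s["force"];print(s["t"],F.round(2),"n,u",F@n,F@u,s["width"])
d=s["eef_pos"]-seat;print("n,u,x",d@n,d@u,d@rx,"rot",(R.from_rotvec(s["orientation"]).inv()*R.from_matrix(Rg)).as_rotvec())
E
python3 sg.py
```

```text
16.925 [-0.72 -0.17 -0.01] n,u 0.042365659202078146 -0.05747583722210821 0.0937067574464173
n,u,x 0.193063038957993 -0.0005473339334969018 6.435881004053512e-06 rot [-3.48973653e-04 -1.28094363e-03  7.54000844e-06]
```

Request:
{"op": "apply_moves", "data": {"commands": [[[-1,0.5,0,1.5,0,0,0],[0,0,0,0,0,0,0],[1,0,0,0,0,0,0],[1,0,0,0,0,0,0],[1,0,0,0,0,0,0],[1,0,0,0,0,0,0],[1,0,0,0,0,0,0]]], "squeeze": 25}}

```text
t: 17.8
eef_pos: [0.5292, -0.125, 0.2248]
orientation: [-1.888, 1.655, 0.785]
force: [-0.7, 5.3, 5.4]
width: 0.0639
```

```bash
python3 sg.py
```

```text
17.8 [-0.73  5.25  5.43] n,u 0.09235983428312355 7.58907428626806 0.06394986439922669
n,u,x 0.19069317932044372 -8.331201985323222e-05 -0.00011822011199273674 rot [0.00112145 0.00244386 0.00077754]
```

Request:
{"op": "apply_moves", "data": {"commands": [[[1,-1.5,0,0,0,0,0],[1,-2,0,-3,0,0,0],[1,-2,0,-15,0,0,0],[1,0,0,-40,0,0,0],[1,0,0,-40,0,0,0],[1,0,0,-20,0,0,0],[1,0,0,0,0,0,0],[1,0,0,0,0,0,0]]]}}

```text
t: 18.8
eef_pos: [0.5394, -0.2047, 0.3106]
orientation: [-1.888, 1.659, 0.784]
force: [-0.7, 0.6, -2.3]
width: 0.0636
```

```bash
python3 sg.py; python3 - <<'E'
from h import *
c=r.capture("wrist");cv2.imwrite("pics/w10.png",c["img"][:,:,::-1])
a=np.radians(-16.2)
# pile: target TCP with tool down, jaw axis along -pile y
Rd=down(a-np.pi/2)
s=r.sense();pos=np.array([.511,-.369,.36])
plan(pos,Rd,9)
E
```

```text
18.8 [-0.7   0.63 -2.31] n,u -2.1412877013701217 -1.1301273390914512 0.06361105360898399
n,u,x 0.3082094736888501 0.0038238597841850075 -0.0003525082638117169 rot [ 0.00133306 -0.00039259 -0.00172852]
[8.6, 5.5, -16.4, 0.0183, 0.086, 0.0434]
[10.3, 4.8, -15.7, 0.0183, 0.086, 0.0434]
[11.8, 4.1, -14.9, 0.0183, 0.086, 0.0434]
[13.2, 3.3, -13.8, 0.0183, 0.086, 0.0434]
[14.4, 2.4, -12.7, 0.0183, 0.086, 0.0434]
[15.5, 1.5, -11.5, 0.0183, 0.086, 0.0434]
[16.5, 0.6, -10.1, 0.0183, 0.086, 0.0434]
[17.3, -0.3, -8.6, 0.0183, 0.086, 0.0434]
[18.0, -1.2, -7.1, 0.0183, 0.086, 0.0434]
```

View pics/w10.png

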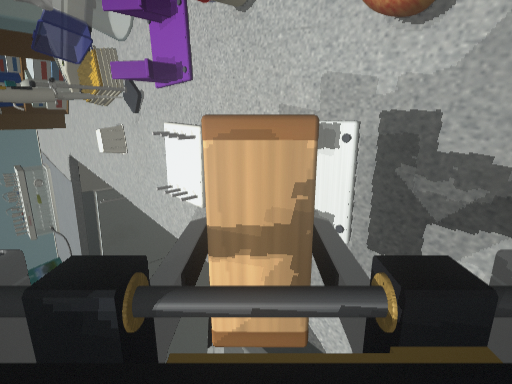

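Request:
{"op": "apply_moves", "data": {"commands": [[[1,8.6,5.5,-16.4,0.0183,0.086,0.0434],[1,10.3,4.8,-15.7,0.0183,0.086,0.0434],[1,11.8,4.1,-14.9,0.0183,0.086,0.0434],[1,13.2,3.3,-13.8,0.0183,0.086,0.0434],[1,14.4,2.4,-12.7,0.0183,0.086,0.0434],[1,15.5,1.5,-11.5,0.0183,0.086,0.0434],[1,16.5,0.6,-10.1,0.0183,0.086,0.0434],[1,17.3,-0.3,-8.6,0.0183,0.086,0.0434],[1,18,-1.2,-7.1,0.0183,0.086,0.0434],[1,0,0,0,0,0,0]]]}}

```text
t: 20.1
eef_pos: [0.5112, -0.3688, 0.3604]
orientation: [-1.886, 2.511, 0.001]
force: [-0.3, 0.6, -1.0]
width: 0.0642
```

Request:
{"op": "apply_moves", "data": {"commands": [[[1,0,0,0,0,0,0],[1,0,0,0,0,0,0]]]}}

```text
t: 20.35
eef_pos: [0.5115, -0.3685, 0.3602]
orientation: [-1.887, 2.51, 0.001]
force: [-1.0, -1.3, -1.8]
width: 0.064
```

```bash
cat > sp.py <<'E'
from h import *
a=np.radians(-16.2);Rd=down(a-np.pi/2);pile=np.array([.511,-.369]);px=np.array([np.cos(a),np.sin(a)]);py=np.array([-px[1],px[0]])
s=r.sense();print(s["t"],s["eef_pos"].round(4),s["force"].round(2),s["wrist_torque"].round(3),s["width"])
d=s["eef_pos"][:2]-pile;print("px,py",d@px*1e3,d@py*1e3,"rot",(R.from_rotvec(s["orientation"]).inv()*R.from_matrix(Rd)).as_rotvec().round(4))
E
python3 sp.py; python3 - <<'E'
from h import *
s=r.sense();np.savez("w11.npz",pos=s["eef_pos"],ori=s["orientation"])
c=r.capture("wrist");cv2.imwrite("pics/w11.png",c["img"][:,:,::-1])
c=r.capture("top");cv2.imwrite("pics/t11.png",cv2.resize(c["img"][190:300,310:430,::-1],None,fx=5,fy=5,interpolation=cv2.INTER_CUBIC))
E
```

```text
20.35 [ 0.5115 -0.3685  0.3602] [-1.04 -1.27 -1.75] [ 0.038  0.001 -0.022] 0.06403496775033661
px,py 0.3223424461941079 0.5975614192567384 rot [-0.0002  0.0016  0.0012]
```

View pics/w11.png

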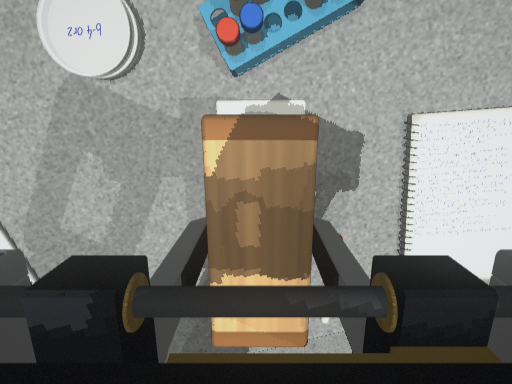

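View pics/t11.png

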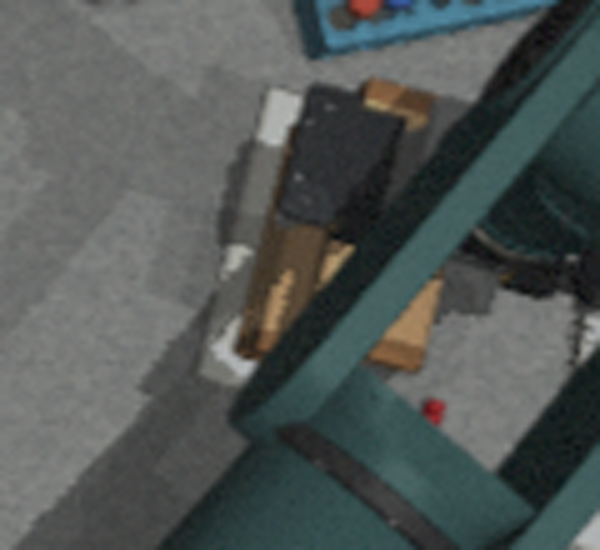

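```bash
cat > bf.py <<'E'
from h import *
from scipy.optimize import least_squares
c=r.capture("wrist");M=np.array(c["mount"]);K=-.193
im=c["img"]
px=np.array([(202,115.5),(319,115.5),(307,347),(212,347)],float)
def dist(uv):
    q=(uv-[c["cx"],c["cy"]]);r2=(q**2).sum(1,keepdims=True)/f(c)**2;return q*(1+K*r2)+[c["cx"],c["cy"]]
def pr(p):
    a=p[2];q=np.array([[-.032,-.075],[.032,-.075],[.032,.075],[-.032,.075]])
    q=q@np.array([[np.cos(a),-np.sin(a)],[np.sin(a),np.cos(a)]]).T+p[:2]
    return dist(proj(c,M,np.c_[q,[.1797]*4]))
s=least_squares(lambda p:(pr(p)-px).ravel(),[0,0,0]);print(s.x,s.fun.round(1))
d=np.load("w11.npz");P=campose(c,dict(eef_pos=d["pos"],orientation=d["ori"]))
a=np.radians(-16.2)
q=np.array([[.095,.05],[.095,-.05]])@np.array([[np.cos(a),-np.sin(a)],[np.sin(a),np.cos(a)]]).T+[.511,-.369]
print(dist(proj(c,P,np.c_[q,[.01,.01]])))
cv2.imwrite("pics/w11c.png",cv2.resize(im[90:190,190:330,::-1],None,fx=5,fy=5,interpolation=cv2.INTER_CUBIC))
cv2.imwrite("pics/w11d.png",cv2.resize(im[310:384,190:330,::-1],None,fx=5,fy=5,interpolation=cv2.INTER_CUBIC))
E
python3 bf.py
```

```text
[-0.00038191  0.0027427   0.00263803] [ 0.2  3.6 -0.4  4.  -2.5 -7.   2.6 -7.1]
[[216.5310767   99.11997107]
 [305.7912956   99.32187189]]
```

View pics/w11c.png

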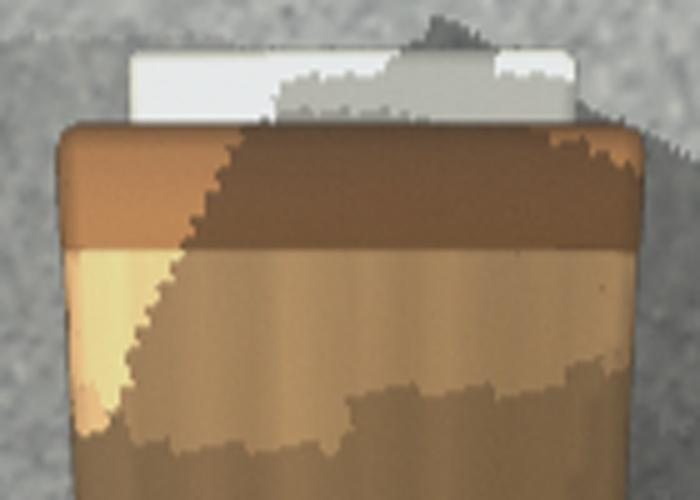

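View pics/w11d.png

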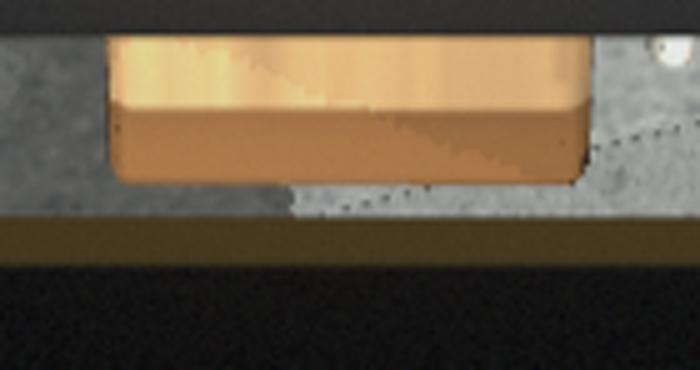

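```bash
cat >> bf.py <<'E'
print("---")
px=np.array([(201.7,115),(318.5,115.2),(307,346.5),(212,346.5)],float)
Q=np.array([[-.032,-.075,0],[.032,-.075,0],[.032,.075,0],[-.032,.075,0]])
for k in (0,-.1,-.193,None):
    def g(p):
        q=R.from_euler("zyx",[p[2],0,p[3]]).apply(Q)+[p[0],p[1],p[4]]
        global K;K=p[5] if k is None else k
        return (dist(proj(c,M,q))-px).ravel()
    s=least_squares(g,[0,0,0,0,.1797]+([-.1] if k is None else []));print(k,s.x.round(4),s.fun.round(1))
E
python3 bf.py|sed -n '/---/,$p'
```

```text
---
0 [-0.0005  0.0013  0.0017 -0.0115  0.182 ] [-0.   0.  -0.   0.1  0.2  0.  -0.2 -0.1]
-0.1 [-0.0005  0.0008  0.0017 -0.0351  0.1786] [-0.  -0.1 -0.   0.  -0.1  0.1  0.1 -0. ]
-0.193 [-0.0005  0.0002  0.0017 -0.0632  0.1748] [ 0.  -0.1 -0.  -0.  -0.4  0.2  0.5  0. ]
None [-0.0005  0.001   0.0017 -0.0261  0.1798 -0.0646] [-0.  -0.  -0.   0.   0.   0.1  0.  -0.1]
```

```bash
python3 - <<'E'
import cv2,numpy as np
im=cv2.imread("pics/w11.png").astype(float)
# board is orange: use R-B
g=im[:,:,2]-im[:,:,0]
g=cv2.GaussianBlur(g,(1,5),1)
for side,lo,hi in (("L",190,225),("R",300,330)):
    pts=[]
    for v in list(range(122,214,4))+list(range(320,342,3)):
        row=g[v,lo:hi];gr=np.diff(row);gr=gr if side=="L" else -gr
        k=int(np.argmax(gr));w=np.clip(gr[max(0,k-2):k+3],0,None)
        pts.append((v,lo+.5+(np.arange(max(0,k-2),k+3)[:len(w)]@w)/w.sum()))
    p=np.array(pts);A=p[:23];co=np.polyfit(A[:,0],A[:,1],1)
    print(side,co,"res far",(A[:,1]-np.polyval(co,A[:,0])).round(1),"near",p[23:].round(1).tolist(),(p[23:,1]-np.polyval(co,p[23:,0])).round(1))
E
```

```text
L [4.78792157e-02 1.95581785e+02] res far [ 0.  -0.1 -0.2 -0.3  0.2 -0.  -0.  -0.   0.2  0.  -0.   0.   0.1  0.7
 -0.1 -0.1 -0.1 -0.  -0.1 -0.1 -0.1 -0.1 -0. ] near [[320.0, 211.0], [323.0, 211.3], [326.0, 211.4], [329.0, 211.4], [332.0, 211.4], [335.0, 211.4], [338.0, 211.5], [341.0, 211.7]] [ 0.1  0.2  0.2  0.  -0.1 -0.2 -0.2 -0.3]
R [-5.49322447e-02  3.24823624e+02] res far [ 0.2  0.3  0.1  0.2  0.1 -0.2 -0.3 -0.2 -0.1 -0.1 -0.2 -0.  -0.   0.
 -0.1 -0.1  0.   0.   0.1  0.1  0.   0.1  0.1] near [[320.0, 307.6], [323.0, 307.5], [326.0, 307.4], [329.0, 307.3], [332.0, 307.4], [335.0, 307.3], [338.0, 307.1], [341.0, 306.5]] [0.4 0.4 0.5 0.6 0.8 0.9 0.8 0.4]
```

Request:
{"op": "apply_moves", "data": {"commands": [[[1,0.4,0.7,10,0,0.001,0],[1,0.3,0.7,25,0,0,0],[1,0,0,25,0,0,0],[1,0,0,10,0,0,0],[1,0,0,3,0,0,0],[1,0,0,0,0,0,0],[1,0,0,0,0,0,0]]]}}

```text
t: 21.42
eef_pos: [0.5102, -0.3699, 0.2894]
orientation: [-1.886, 2.512, -0.007]
force: [-0.7, -0.4, -2.2]
width: 0.0635
```

```bash
sed -i 's/\[.511,-.369\]/[.5099,-.3688]/' sp.py; python3 sp.py; python3 - <<'E'
from h import *
s=r.sense();np.savez("w12.npz",pos=s["eef_pos"],ori=s["orientation"])
c=r.capture("wrist");cv2.imwrite("pics/w12.png",c["img"][:,:,::-1]);im=c["img"]
a=cv2.resize(im[80:180,190:330,::-1],None,fx=5,fy=5,interpolation=cv2.INTER_CUBIC)
cv2.imwrite("pics/w12c.png",a)
c=r.capture("top");cv2.imwrite("pics/t12.png",cv2.resize(c["img"][190:300,310:430,::-1],None,fx=5,fy=5,interpolation=cv2.INTER_CUBIC))
c=r.capture("scene");cv2.imwrite("pics/s12.png",cv2.resize(c["img"][130:220,300:400,::-1],None,fx=6,fy=6,interpolation=cv2.INTER_CUBIC))
E
```

```text
21.425 [ 0.5102 -0.3699  0.2894] [-0.66 -0.4  -2.23] [ 0.005 -0.009 -0.046] 0.06353371815951424
px,py 0.5363269318363595 -0.942155194091453 rot [-0.004  -0.0023  0.0001]
```

View pics/w12c.png

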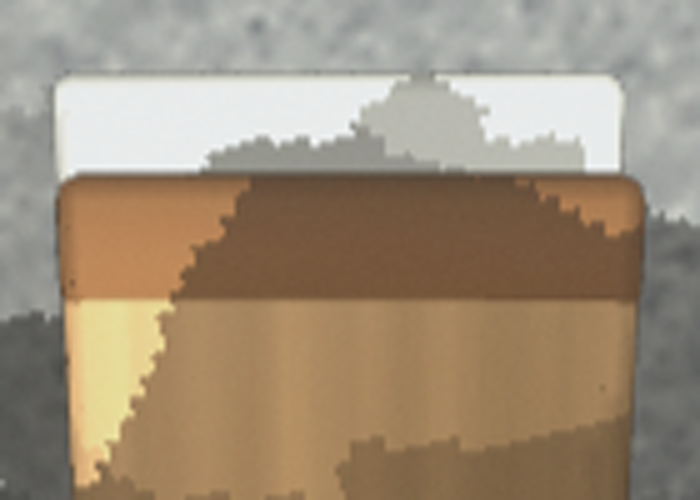

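View pics/t12.png

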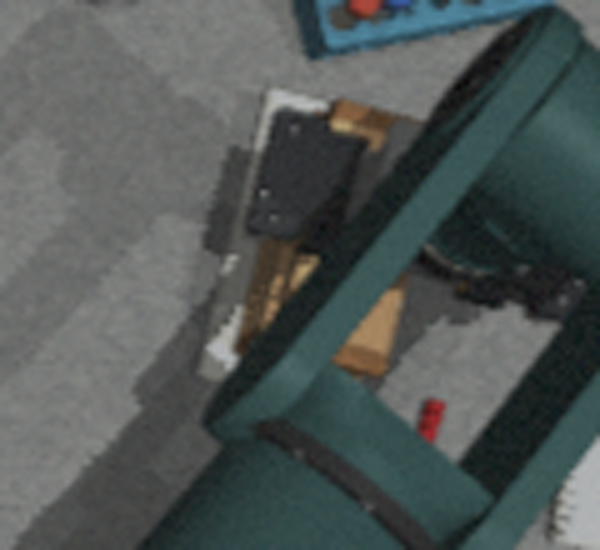

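View pics/s12.png

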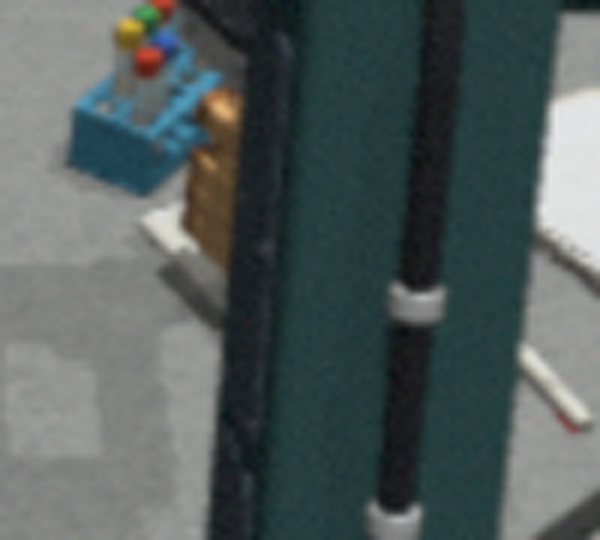

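Request:
{"op": "apply_moves", "data": {"commands": [[[1,0,0,0,0,0,0],[1,0,0,0,0,0,0]]]}}

```text
t: 21.82
eef_pos: [0.5099, -0.3696, 0.2881]
orientation: [-1.886, 2.512, -0.004]
force: [-0.6, 0.2, -1.6]
width: 0.064
```

```bash
python3 sp.py; cat > rel.py <<'E'
from h import *
s=r.sense();c=r.capture("wrist");M=np.array(c["mount"]);im=c["img"]
cv2.imwrite("pics/relc.png",cv2.resize(im[80:180,190:330,::-1],None,fx=5,fy=5,interpolation=cv2.INTER_CUBIC))
tz=s["eef_pos"][2]
for n,u,v,z in [("baseL",190+54/5,80+73/5,tz-.010),("baseR",190+624/5,80+74/5,tz-.010),("bL",190+58/5,80+176/5,.1797),("bR",190+644/5,80+176/5,.1797)]:
    print(n,(at_z(c,M,u-.1,v-.1,z)*1e3).round(1))
E
python3 rel.py
```

```text
21.825 [ 0.5099 -0.3696  0.2881] [-0.58  0.23 -1.57] [0.049 0.029 0.008] 0.0640478718980124
px,py 0.24473712205483275 -0.8104105737236342 rot [-0.0019 -0.0013  0.0002]
baseL [-50.8 -91.5 278.1]
baseR [ 46.4 -91.4 278.1]
bL [-31.9 -73.6 179.7]
bR [ 31.1 -73.7 179.7]
```

View pics/relc.png

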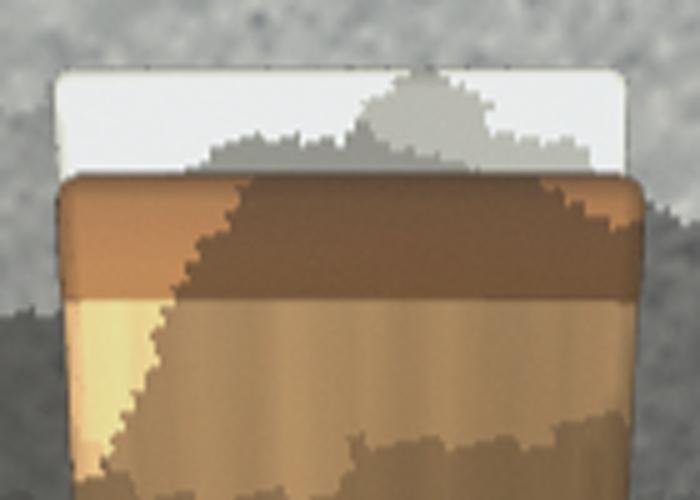

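Request:
{"op": "apply_moves", "data": {"commands": [[[1,-0.7,0.5,1,-0.001,-0.001,0],[1,-0.6,0.4,2,-0.001,0,0],[1,0,0,2,0,0,0],[1,0,0,2,0,0,0],[1,0,0,0,0,0,0],[1,0,0,0,0,0,0],[1,0,0,0,0,0,0]]]}}

```text
t: 22.75
eef_pos: [0.5094, -0.3682, 0.2812]
orientation: [1.886, -2.512, 0.0]
force: [-0.2, -0.4, -1.5]
width: 0.0638
```

```bash
python3 sp.py; python3 rel.py; python3 - <<'E'
from h import *
c=r.capture("scene");cv2.imwrite("pics/s13.png",cv2.resize(c["img"][130:220,300:400,::-1],None,fx=6,fy=6,interpolation=cv2.INTER_CUBIC))
E
```

```text
22.75 [ 0.5094 -0.3682  0.2812] [-0.17 -0.44 -1.47] [0.001 0.03  0.046] 0.06384458123155322
px,py -0.6280152979941606 0.4609871738400815 rot [-0.     -0.0004  0.0001]
baseL [-49.4 -91.  271.2]
baseR [ 45.1 -90.9 271.2]
bL [-31.9 -73.6 179.7]
bR [ 31.1 -73.7 179.7]
```

View pics/relc.png

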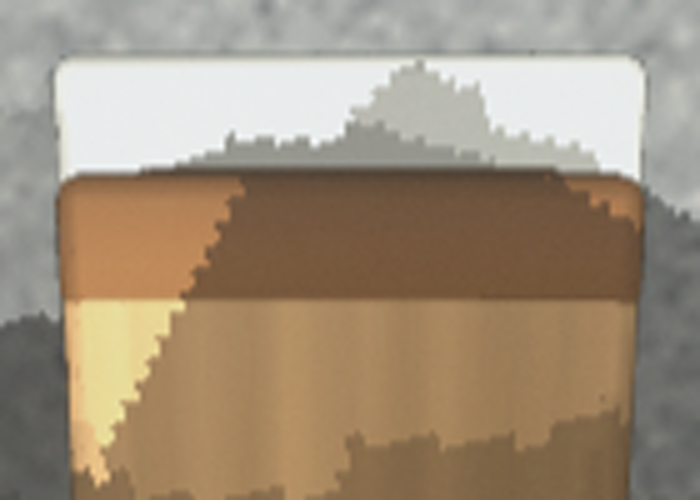

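View pics/s13.png

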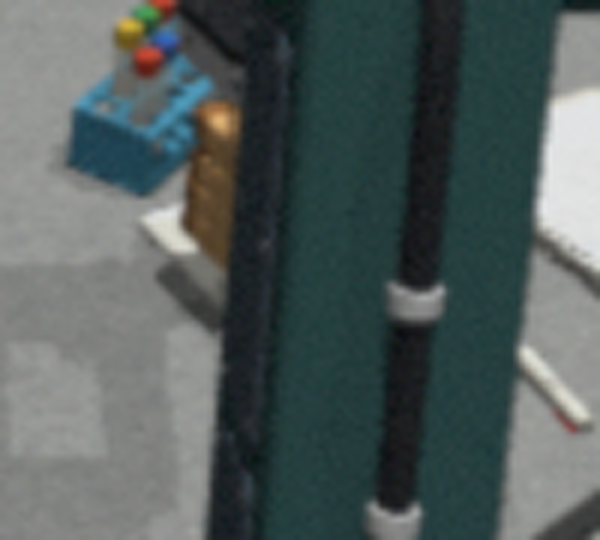

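Request:
{"op": "apply_moves", "data": {"commands": [[[1,0,-0.5,1,0,0,0],[1,0,0,1,0,0,0],[1,0,0,1,0,0,0],[1,0,0,0,0,0,0],[1,0,0,0,0,0,0]]]}}

```text
t: 23.48
eef_pos: [0.5099, -0.3683, 0.278]
orientation: [1.886, -2.512, 0.0]
force: [0.3, 0.3, -1.7]
width: 0.0639
```

```bash
python3 sp.py
```

```text
23.475 [ 0.5099 -0.3683  0.278 ] [ 0.25  0.26 -1.69] [ 0.026 -0.022 -0.048] 0.06385919665224515
px,py -0.16704525942725384 0.49401876142505996 rot [ 0.0002 -0.0003  0.0001]
```

Request:
{"op": "apply_moves", "data": {"commands": [[[1,0,0,1,0,0,0],[1,0,0,1,0,0,0],[1,0,0,0,0,0,0]]]}}

```text
t: 23.85
eef_pos: [0.5099, -0.3682, 0.2758]
orientation: [1.886, -2.512, -0.0]
force: [0.9, -0.1, -1.2]
width: 0.0638
```

Request:
{"op": "apply_moves", "data": {"commands": [[[1,0,0,1,0,0,0],[1,0,0,0,0,0,0]]]}}

```text
t: 24.1
eef_pos: [0.5099, -0.3683, 0.2749]
orientation: [1.886, -2.512, -0.0]
force: [0.2, 0.7, -1.5]
width: 0.0639
```

Request:
{"op": "apply_moves", "data": {"commands": [[[1,0,0,1,0,0,0],[1,0,0,0,0,0,0]]]}}

```text
t: 24.35
eef_pos: [0.5098, -0.3683, 0.2739]
orientation: [1.886, -2.512, -0.0]
force: [0.7, 0.6, -2.5]
width: 0.0639
```

Request:
{"op": "apply_moves", "data": {"commands": [[[1,0,0,1,0,0,0],[1,0,0,0,0,0,0]]]}}

```text
t: 24.6
eef_pos: [0.5099, -0.3683, 0.273]
orientation: [1.886, -2.512, 0.0]
force: [-0.3, 0.4, -1.6]
width: 0.0635
```

Request:
{"op": "apply_moves", "data": {"commands": [[[1,0,0,1,0,0,0],[1,0,0,0,0,0,0]]]}}

```text
t: 24.85
eef_pos: [0.5099, -0.3683, 0.2723]
orientation: [1.886, -2.512, 0.0]
force: [-0.8, 0.7, 0.1]
width: 0.0638
```

```bash
python3 sp.py; python3 - <<'E'
from h import *
c=r.capture("wrist");im=c["img"]
cv2.imwrite("pics/rel2.png",cv2.resize(im[80:180,190:330,::-1],None,fx=5,fy=5,interpolation=cv2.INTER_CUBIC))
c=r.capture("scene");cv2.imwrite("pics/s14.png",cv2.resize(c["img"][130:190,310:350,::-1],None,fx=10,fy=10,interpolation=cv2.INTER_CUBIC))
E
```

```text
24.85 [ 0.5099 -0.3683  0.2723] [-0.8   0.69  0.06] [ 0.116  0.107 -0.063] 0.0637585776027356
px,py -0.14802689297274468 0.489035306311128 rot [-0.     -0.0003  0.0001]
```

View pics/s14.png

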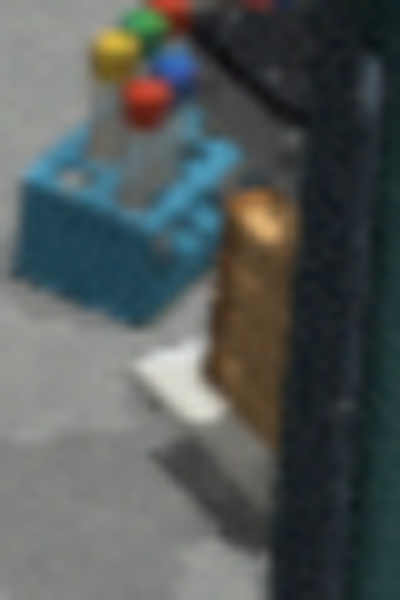

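Request:
{"op": "apply_moves", "data": {"commands": [[[1,0,0,0.6,0,0,0],[1,0,0,0,0,0,0]]]}}

```text
t: 25.2
eef_pos: [0.5099, -0.3683, 0.2717]
orientation: [1.886, -2.512, 0.0]
force: [-0.4, 0.5, 0.2]
width: 0.0634
```

```bash
python3 sp.py
```

```text
25.2 [ 0.5099 -0.3683  0.2717] [-0.43  0.47  0.2 ] [0.208 0.1   0.014] 0.06342661600024804
px,py -0.1364599304719209 0.4940492431361364 rot [-0.0001 -0.0003  0.0001]
```

View pics/rel2.png

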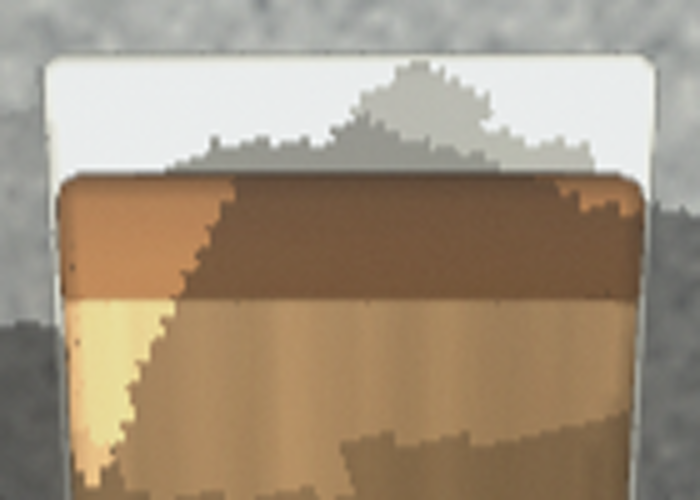

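Request:
{"op": "apply_moves", "data": {"commands": [[[1,0,0,0.5,0,0,0],[1,0,0,0,0,0,0]]]}}

```text
t: 25.45
eef_pos: [0.5099, -0.3683, 0.2713]
orientation: [1.886, -2.512, 0.001]
force: [-0.0, 0.2, 0.8]
width: 0.0637
```

```bash
cat > avg.py <<'E'
from h import *
F=[];T=[]
for i in range(6):
    r.capture("wrist");s=r.sense();F.append(s["force"]);T.append(s["wrist_torque"])
F=np.array(F);T=np.array(T);print(s["t"],s["eef_pos"],F.mean(0).round(2),F.std(0).round(2),T.mean(0).round(3),T.std(0).round(3))
print((R.from_rotvec(s["orientation"]).inv()).apply(T.mean(0)))
E
python3 avg.py
```

```text
25.75 [ 0.50990582 -0.36830431  0.27110135] [-0.86  0.4   1.71] [0.65 0.45 0.73] [ 0.291  0.171 -0.008] [0.017 0.012 0.026]
[-0.24527095 -0.23128444  0.00819522]
```

Request:
{"op": "apply_moves", "data": {"commands": [[[1,0.6,-0.6,0,-0.003,-0.003,0],[1,0,0,0,0,0,0],[1,0,0,0,0,0,0]]]}}

```text
t: 26.12
eef_pos: [0.5103, -0.3691, 0.271]
orientation: [-1.886, 2.512, 0.006]
force: [-1.2, 1.0, 2.2]
width: 0.0638
```

```bash
python3 avg.py
```

```text
26.425 [ 0.51032925 -0.36905738  0.27103484] [-0.14  0.97  2.2 ] [0.68 0.29 0.33] [0.192 0.073 0.001] [0.042 0.015 0.027]
[-0.12368345 -0.16411855 -0.00116133]
```

Request:
{"op": "apply_moves", "data": {"commands": [[[1,0.6,-0.4,0,-0.002,-0.003,0],[1,0,0,0,0,0,0],[1,0,0,0,0,0,0]]]}}

```text
t: 26.8
eef_pos: [0.5105, -0.3698, 0.271]
orientation: [-1.886, 2.511, 0.011]
force: [-0.6, 0.2, 1.2]
width: 0.064
```

```bash
python3 avg.py;python3 sp.py; python3 - <<'E'
from h import *
c=r.capture("wrist");im=c["img"]
cv2.imwrite("pics/w15.png",im[:,:,::-1])
cv2.imwrite("pics/rel3.png",cv2.resize(im[80:180,190:330,::-1],None,fx=5,fy=5,interpolation=cv2.INTER_CUBIC))
E
```

```text
27.1 [ 0.51051697 -0.36977749  0.27099829] [-0.65  0.61  2.63] [0.22 0.58 0.3 ] [0.002 0.043 0.02 ] [0.027 0.023 0.028]
[-0.04189727  0.01038189 -0.0201429 ]
27.1 [ 0.5105 -0.3698  0.271 ] [-0.59  0.78  2.25] [ 0.01   0.055 -0.03 ] 0.06362371171757605
px,py 0.8651893616996225 -0.7665517707139328 rot [0.005  0.0055 0.0002]
```

View pics/rel3.png

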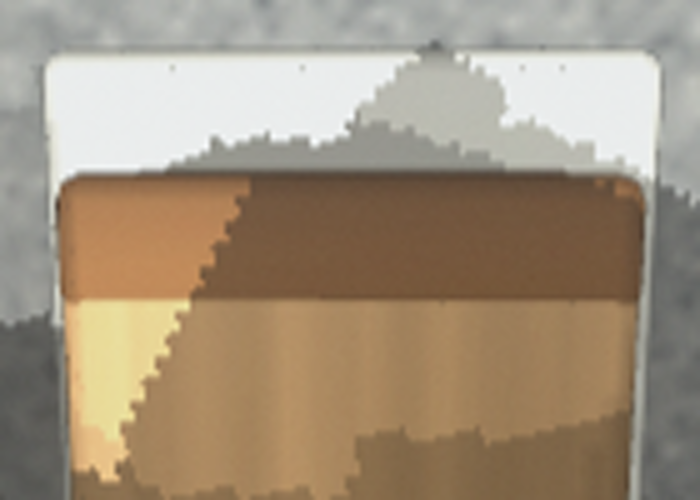

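Request:
{"op": "apply_moves", "data": {"commands": [[[-0.4,0,0,0,0,0,0],[-0.6,0,0,0,0,0,0],[-0.7,0,0,0,0,0,0],[-0.7,0,0,0,0,0,0]]]}}

```text
t: 27.65
eef_pos: [0.5105, -0.3697, 0.2707]
orientation: [-1.886, 2.511, 0.012]
force: [-0.1, 0.2, 0.7]
width: 0.08
```

```bash
python3 avg.py; python3 - <<'E'
from h import *
s=r.sense();print(s["width"])
c=r.capture("wrist");im=c["img"]
cv2.imwrite("pics/w16.png",im[:,:,::-1])
E
```

```text
27.95 [ 0.51051136 -0.3697266   0.27094807] [-0.56 -0.28  0.02] [0.67 0.38 0.55] [0.043 0.025 0.001] [0.016 0.013 0.037]
[-0.0355744  -0.03424788 -0.00119178]
0.07986189358685906
```

View pics/w16.png

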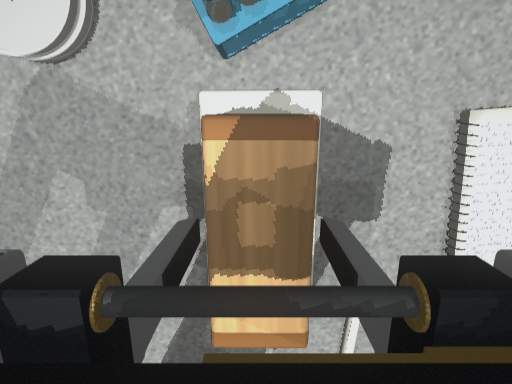

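Released and clear of both sides. Retract and inspect.

Request:
{"op": "apply_moves", "data": {"commands": [[[-0.7,0,0,-5,0,0,0],[-0.7,0,0,-20,0,0,0],[-0.7,0,0,-40,0,0,0],[-0.7,0,0,-50,0.005,0.005,0],[-0.7,0,0,-40,0,0,0],[-0.7,0,0,0,0,0,0],[-0.7,0,0,0,0,0,0]]]}}

```text
t: 28.88
eef_pos: [0.5108, -0.3704, 0.4259]
orientation: [-1.886, 2.512, 0.001]
force: [-0.4, -0.4, 0.1]
width: 0.0797
```

```bash
python3 - <<'E'
from h import *
s=r.sense();print(s["t"],s["eef_pos"],s["force"])
c=r.capture("wrist");im=c["img"]
cv2.imwrite("pics/w17.png",cv2.resize(im[60:280,140:400,::-1],None,fx=2.7,fy=2.7,interpolation=cv2.INTER_CUBIC))
c=r.capture("scene");cv2.imwrite("pics/s17.png",cv2.resize(c["img"][130:320,110:380,::-1],(800,563)))
E
```

```text
28.875 [ 0.51076055 -0.37041447  0.42591106] [-0.41621229 -0.40613281  0.07114935]
```

View pics/w17.png

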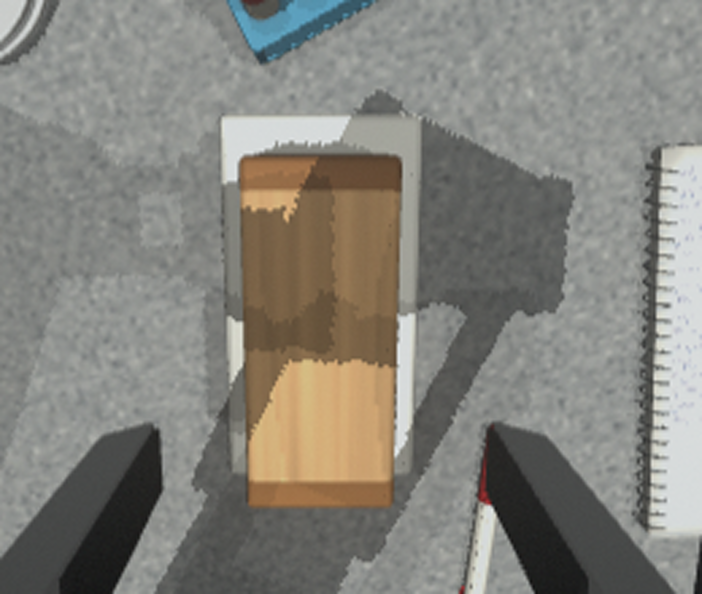

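View pics/s17.png

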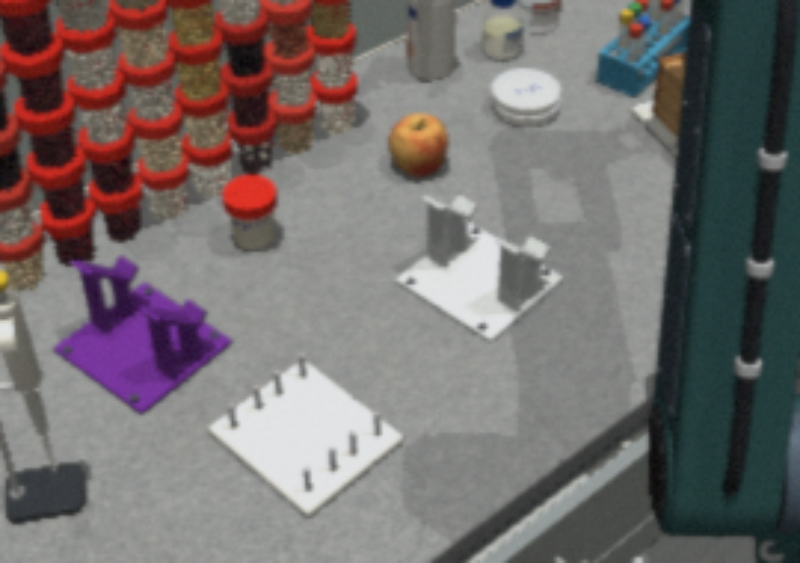

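Request:
{"op": "apply_moves", "data": {"commands": [[[-0.7,-30,0,0,0,0,0],[-0.7,-50,-20,0,0,0,0],[-0.7,-50,-20,0,0,0,0],[-0.7,-20,0,0,0,0,0],[-0.7,0,0,0,0,0,0],[-0.7,0,0,0,0,0,0]]]}}

```text
t: 29.72
eef_pos: [0.5905, -0.2388, 0.4255]
orientation: [1.884, -2.513, -0.002]
force: [-0.2, -0.1, 1.1]
width: 0.0798
```

```bash
python3 - <<'E'
from h import *
s=r.sense();print(s["t"],s["eef_pos"],s["force"])
c=r.capture("wrist");im=c["img"]
cv2.imwrite("pics/w18.png",cv2.resize(im[80:280,260:480,::-1],None,fx=3,fy=3,interpolation=cv2.INTER_CUBIC))
c=r.capture("top");cv2.imwrite("pics/t18.png",cv2.resize(c["img"][130:310,90:430,::-1],(800,424),interpolation=cv2.INTER_CUBIC))
E
```

```text
29.725 [ 0.59045435 -0.23879675  0.42553611] [-0.195437   -0.128147    1.08680826]
```

View pics/w18.png

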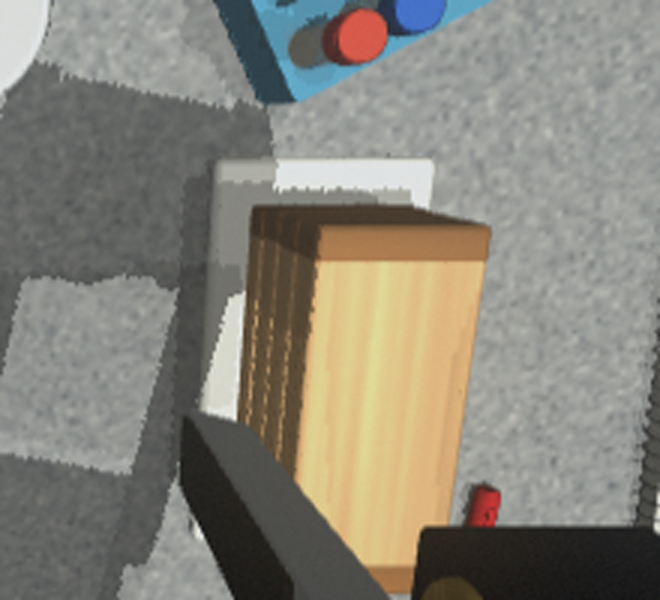

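View pics/t18.png

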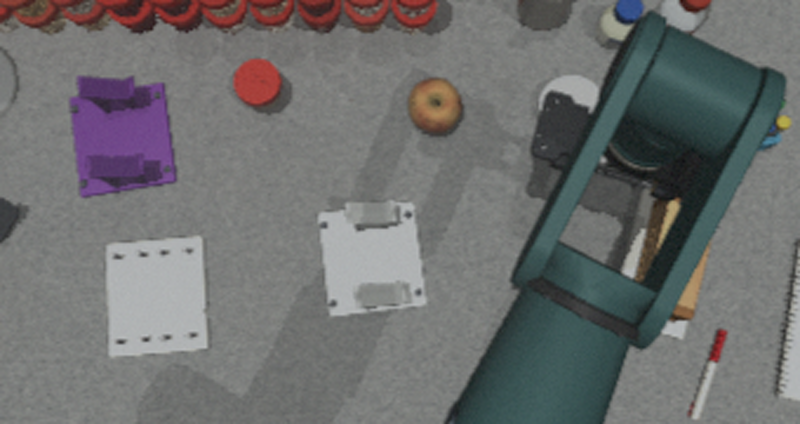

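The side view shows the board at the top of the pile, with its edges in line with the boards below. The bystanders have not moved. Handing in.

```bash
python3 - <<'E'
from cell import r
print(r.finish_job())
E
```

```text
the job is handed in; nothing more can be done
None
```

The board is on the pile, square and flush as far as the cameras show. I handed the job in at about 30 s of the 70 s allowed, with the gripper clear of everything.

- **Rest:** I took the board from the rack by its faces and laid it on the aluminium and white rest. I felt the slope first, then the lip at about 2.5 N, and let go. After I backed off, the next picture showed the board within about 0.7 mm of the expected seat.
- **Pile:** I took it again by its two long sides, which read 64 mm across, and lowered it in steps of 1 mm or less until it touched. The pile's top was about 70 mm above the worktop.
- **Touchdown:** The board touched on one edge first. I tilted the tool by about 0.3° until the wrist moment was near zero, with about 4 N of contact, then opened the fingers.
- **Last checks:** From above and from the side, the board's edges line up with the pile. The cup and the apple are where they started. The arm covered part of the dishes in the last top view, but an earlier picture showed them in place.
- **Checks that disagreed:** Objects measured about 2% small in the wrist camera. I first put this down to lens distortion, but a straight-edge check ruled that out. The camera and arm positions for the pile differed by about 1 mm, so I aligned by viewing the board against the stand. I estimate it sits within about 1 mm of the pile's edges.

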